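Build up the sample shaft: bearing, spacers, gear and end cap

TASK

Build up the sample shaft that stands upright in the clamp block: first the ball bearing, down onto the shoulder, then the tall spacer ring, the gear, the low spacer ring and last the knurled end cap, each seated flat and fully home on the one below before the next goes on. Leave the loupe and the plug gauge where they lie.

Things in the scene. Friction and masses are not known exactly. Their poses are not given: they have to be found in the camera images.
- shaft_stand: Stepped steel shaft, upright, fixed in an aluminium clamp block (60x52, top at 24) on a dark plate 110x74x8 mm. Origin on the axis at the plate's underside, z up, x along the plate. Heights (mm): shoulder 32 wide at 30; seat 22 wide to 50, tapering to 12 wide at 57; 12 wide to 82; nose tapering to 5 wide at the tip, 88. Bores have 1.5 mm play all round: parts slide down freely, no force needed.
- bearing: Ball bearing: bright steel outer and inner rings with a black seal between, 47 mm across, 12 mm high, bore 25 mm right through. Lies flat. Origin: centre of the underside, z up along its axis. Seated, its underside is 30 mm above the stand's origin.
- tall_spacer: Tall spacer ring: plain pale aluminium, 36 mm across, 16 mm high, bore 25 mm right through. Lies flat. Origin: centre of the underside, z up along its axis. Seated on the bearing, its underside is 42 mm above the stand's origin.
- gear: Spur gear, dark steel, 20 teeth, 44 mm across the teeth, rim 10 mm high, hub 28 mm across standing 4 mm above the rim (14 mm in all), bore 15 mm right through. Lies flat, hub up, and goes on hub up. Origin: centre of the underside, z up along its axis. Seated on the tall spacer, its underside is 58 mm above the stand's origin.
- low_spacer: Low spacer ring: plain pale aluminium, 28 mm across, 8 mm high, bore 15 mm right through. Lies flat. Origin: centre of the underside, z up along its axis. Seated on the gear's hub, its underside is 72 mm above the stand's origin.
- end_cap: End cap: dark steel, knurled side, closed top with a hexagon socket, 30 mm across, 16 mm high, blind bore 15 mm wide, 10 mm deep from below. Stands mouth down. Origin: centre of the underside, z up along its axis. Seated on the low spacer, its underside is 80 mm above the stand's origin, and it covers the shaft's tip.
- loupe: Eye loupe, black and white, 39 mm across, 40 mm high, standing on its skirt. Origin: centre of the underside. A bystander: leave it alone.
- plug_gauge: Plug gauge: slim steel handle with two measuring ends and a red band, lying flat, 85 x 50 x 16 mm overall. Origin: centre of the underside. A bystander: leave it alone.
Not all that is in view belongs to the job. Leave any green or turquoise look-alike of the low_spacer alone.

How it is judged:
By the outcome, as a careful person would: the job done as asked, in the order asked, and still so for the second after the job is handed in, with the robot touching nothing.
It also fails if it takes over 115 s, if anything falls off the work surface, if the arm or the gripper's body presses on something with over 40 N, if the wrist force passes 120 N, or if a joint passes its speed limit or range.

ROBOT

A 6-joint arm with a two-finger parallel gripper is mounted at the origin on a cart in front of the work surface, level with it; the furniture and walls round the work are solid. World frame = base frame: x ahead of the robot, y to its left, z up, the work surface at z = 0. Lengths are in mm, angles in rad, forces in N, time in s.
With the tool pointing down it reaches from about 325 to 850 mm from the base axis. Payload 15.5 kg.
Tool frame: the origin (TCP) lies at the very end of the fingers, on their centre line; the grasp point (between the pads) lies 19 mm behind it; z points along the fingers, y is the direction in which the jaws open and shut (so a half turn about z gives the same grasp; the last joint's range is limited). The gripper opens to 91 mm and grips with 3 to 60 N. Pads are 32 mm wide; open, the fingers measure 118 mm over their backs; the gripper's body (76 mm by 178 mm) begins 60 mm behind the grasp point.
Start: joints at [1.163, 0.494, 1.345, -0, 1.302, -0.096], TCP at [192.323, 594.675, 213.915] pointing down, gripper open.
Joint ranges: [-2.91, 2.91], [-0.82, 2.16], [0.22, 2.67], [-1.22, 4.37], [0.12, 2.79], [-3.08, 3.08]. Speed limits (rad/s): [1.89, 1.89, 2.57, 3.01, 3.01, 3.01].

INTERFACE

Orientations are given as a unit quaternion [x, y, z, w].
In Python, from rig import bot gives the robot as it stands. The module is installed in compiled form; this text tells all that it offers.
- The arm moves only by the tool carry_out, never from a script. Its argument "plan" is a list of rows, each a list of 3 entries, a list of its own where there are three numbers: the shift along the tool's x, y, z in mm, then the turn about the tool's z in degrees, then the gripper's target within -1 to 1 (shut at 1, half-way at 0, fully open at -1). In form: [[[x, y, z], turn, hand], ...]. A call has 1 to 20 rows; each row shifts and turns the pose as measured when the row begins, along the tool's axes as they then stand; what a row does not reach is not made up. A row lasts 1/12 s, in which the tool goes at most 41.7 mm and 7.16 degrees, less where a joint would pass 70% of its speed; a pose out of reach is approached as far as the arm can. A call is refused whole if a number of a shift passes 41.7 or a number of a turn 7.16, either way. A call with a gripper value outside its range is refused whole. The fingers move at their own pace and stop on an object; the grip force is fixed at half the most. Time passes only in rows, so rows that do not move let the fingers close. It gives the time, the measured TCP pose, the force and the opening at its end, in the units of the state.
- bot.get_obs(): the state, without advancing time (a new reading comes with each control period).
- bot.read_camera(name): name is "scene" or "top" or "wrist"; returns (picture, depth): 480x640x3 uint8, red, green, blue; 480x640 float32, mm along the optical axis (not along the pixel's ray), 0 where there is no reading.
- bot.camera_model(name): a dict with "mtx" (3x3 intrinsics, pixels), "position" and "attitude" of the camera in the world. Camera axes: x right, y up, looking along -z (the intrinsics and any distortion apply to the point x, -y, -z); pixel columns grow to the right and rows downward; lengths in mm; the calibration is good to about 2 mm. A picture is of the moment at which its call begins: read the wrist's pose just before it. camera_model takes no time and is no camera call; for the wrist camera it gives the pose at the moment of the call.
- bot.sign_off(): hands the job in, once; it reports no verdict.
Trained networks look in the newest picture that a camera, given by its name, has taken for a name from the list of things; names that differ only in an ending like _2 or _b are one class to them, and where a whole thing is asked for, a point or a joint stands for the part that bears it (a point fixed in the world has none). Each returns a list of dicts, best first, with "confidence" (0 to 1); they miss things now and then, are a little off and sometimes report something else, mostly with a low value. They report only what shows in the picture. A call takes as long as a camera call. They do not tell look-alikes from the thing itself.
- bot.masks_of(camera, thing): "region" (480x640 bool, what is visible of it) and "bbox" ([left, top, right, bottom] in pixels, round what is visible of it).
The state is a dict: "time_s": time; "joint_positions": joint angles; "joint_vel": joint speeds; "joint_efforts": joint torques, N m; "ee_pos": TCP position; "eef_rot": TCP orientation; "contact_force": force on the tool from outside, world axes, zero at the start; "torque": the same for the moment, N m; "gripper_width": finger opening in mm.
Only numpy, scipy, OpenCV 4.12 (cv2) and the standard library are available. Lean on these libraries where they do the work, as an engineer would, in place of code of your own. Each camera call takes 0.05 s, during which the arm holds its last target.

## Working session

There is one attempt and no reset: what is moved stays moved. The work goes in short steps, Python scripts to look and compute and a tool call to move; the robot and the scene stay as the last step left them, time stands still between calls to the robot, and variables do not carry over. Pictures are saved under pics/ and viewed, and the job is handed in when it is done.

Besides the shell and the picture viewer there is one more tool, called after "Emit:" as a command line: name --argument value ..., lists and objects as JSON in quotes. carry_out: Moves the arm, as the interface text tells. Its arguments: {"type":"object","properties":{"plan":{"type":"array","items":{"type":"array"}}},"required":["plan"]}

```bash
mkdir -p pics
python3 - <<'E'
from rig import bot
import cv2,numpy as np
o=bot.get_obs()
for k,v in o.items(): print(k,np.round(v,3))
for n in ["scene","top"]:
    p,d=bot.read_camera(n)
    cv2.imwrite(f"pics/{n}0.png",p[:,:,::-1])
    np.savez(f"{n}0.npz",p=p,d=d)
    print(n,bot.camera_model(n))
print(bot.camera_model("wrist"))
E
```

```text
time_s 0.0
joint_positions [ 1.162  0.494  1.346  0.     1.302 -0.095]
joint_vel [ 0.     0.    -0.002  0.001 -0.    -0.   ]
joint_efforts [-3.0000e-03 -8.7883e+01 -3.8185e+01  7.1000e-02  5.3000e-02 -0.0000e+00]
ee_pos [192.18  594.344 213.351]
eef_rot [ 0.156  0.988 -0.001 -0.   ]
contact_force [ 0.658 -0.18  -0.948]
torque [-0.018  0.007 -0.02 ]
gripper_width 91.502
scene {'mtx': array([[580.63847309,   0.        , 319.337588  ],
       [  0.        , 580.63847309, 243.43300461],
       [  0.        ,   0.        ,   1.        ]]), 'position': array([-225.70508771,  591.83342534,  647.65616391]), 'attitude': array([-0.21666473,  0.43383248,  0.79374255, -0.36717643])}
top {'mtx': array([[610.32895955,   0.        , 329.31537719],
       [  0.        , 610.32895955, 228.55652404],
       [  0.        ,   0.        ,   1.        ]]), 'position': array([ 439.37113967,   -4.93453477, 1350.84230556]), 'attitude': array([ 0.02598335, -0.02983973, -0.69971508,  0.7133255 ])}
{'mtx': array([[365.05809069,   0.        , 321.24806005],
       [  0.        , 365.05809069, 241.73779256],
       [  0.        ,   0.        ,   1.        ]]), 'position': array([127.16515339, 615.20773832, 384.80718589]), 'attitude': array([-0.09908152, -0.07134739,  0.58390311,  0.80258929])}
```

View pics/scene0.png

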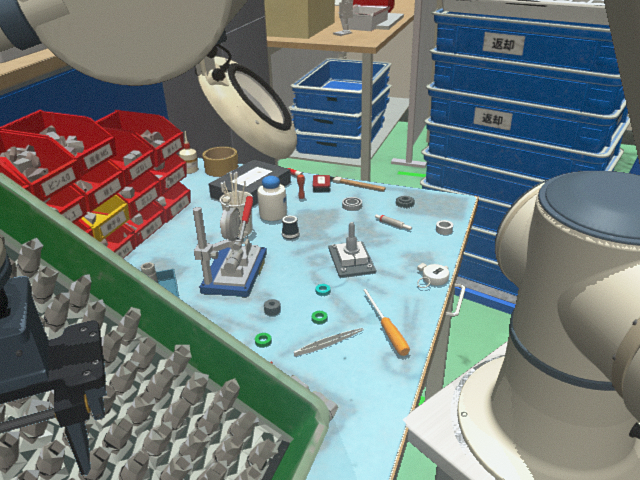

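View pics/top0.png

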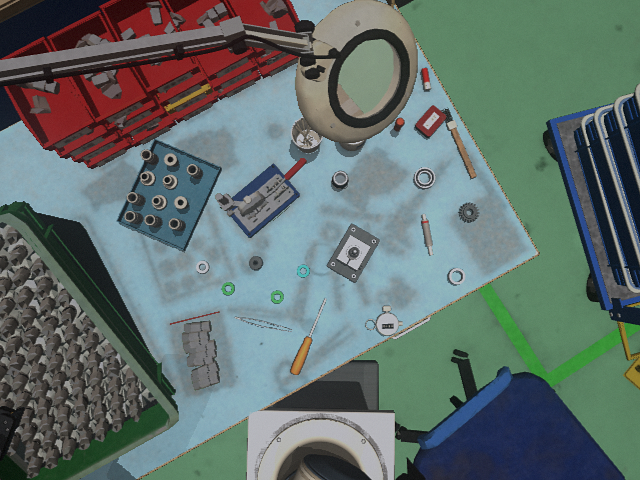

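Top view: bearing (424,177), gear (468,212), tall spacer (456,276), end cap (256,263), stand (353,253), loupe (340,180), plug gauge (427,235). Pale ring at (203,267) is the low-spacer candidate; green rings (228,288), (277,297) and a turquoise one (303,270) are look-alikes. Confirming in an enlarged crop and measuring.

```bash
cat > h.py <<'E'
from rig import bot
import cv2,numpy as np
from scipy.spatial.transform import Rotation as R
def w2p(cm,P):
    P=np.atleast_2d(P); c=(P-cm["position"])@R.from_quat(cm["attitude"]).as_matrix()
    q=c*[1,-1,-1]; u=q@np.array(cm["mtx"]).T
    return u[:,:2]/u[:,2:]
def px2plane(cm,uv,z):
    uv=np.atleast_2d(uv).astype(float); K=np.array(cm["mtx"])
    r=np.c_[uv,np.ones(len(uv))]@np.linalg.inv(K).T*[1,-1,-1]
    r=r@R.from_quat(cm["attitude"]).as_matrix().T
    t=(z-cm["position"][2])/r[:,2]
    return cm["position"]+r*t[:,None]
def cloud(cm,d):
    v,u=np.mgrid[:d.shape[0],:d.shape[1]]
    K=np.array(cm["mtx"])
    r=np.stack([u,v,np.ones_like(u)],-1)@np.linalg.inv(K).T*[1,-1,-1]
    return cm["position"]+(r*d[...,None])@R.from_quat(cm["attitude"]).as_matrix().T
E
python3 - <<'E'
from h import *
cm=bot.camera_model("top"); z=np.load("top0.npz"); p,d=z["p"],z["d"]
cl=cloud(cm,d)
print("table z", np.median(cl[280:310,340:420,2]), (d==0).mean())
H={"bearing":12,"tall_spacer":16,"gear":14,"low_spacer":8,"end_cap":16,"shaft_stand":24,"loupe":40,"plug_gauge":16}
for n,h in H.items():
    for m in bot.masks_of("top",n):
        b=m["bbox"]; c=[(b[0]+b[2])/2,(b[1]+b[3])/2]
        print(n,round(m["confidence"],2),np.round(b),np.round(px2plane(cm,c,h)[0]), "w",np.round((b[2]-b[0])/610*1345),np.round((b[3]-b[1])/610*1345))
cv2.imwrite("pics/c1.png",cv2.resize(p[240:320,180:340,::-1],None,fx=5,fy=5,interpolation=cv2.INTER_CUBIC))
cv2.imwrite("pics/c2.png",cv2.resize(p[150:290,320:500,::-1],None,fx=4,fy=4,interpolation=cv2.INTER_CUBIC))
for u,v in [(360,20),(310,60),(405,80),(360,130),(300,40),(250,40)]: print(u,v,np.round(cl[v,u]))
E
```

```text
table z 0.35598755463024645 0.004241536458333334
bearing 0.5 [415. 169. 434. 191.] [ 658. -220.   12.] w 43.0 49.0
tall_spacer 0.47 [452. 268. 467. 286.] [ 445. -297.   16.] w 34.0 42.0
gear 0.62 [458. 202. 480. 221.] [ 588. -318.   14.] w 48.0 43.0
low_spacer 0.68 [192. 261. 206. 271.] [458. 272.   8.] w 30.0 22.0
low_spacer 0.59 [219. 281. 237. 296.] [409. 208.   8.] w 40.0 33.0
low_spacer 0.46 [298. 264. 311. 279.] [450.  41.   8.] w 29.0 33.0
end_cap 0.68 [248. 256. 262. 271.] [465. 150.  16.] w 30.0 34.0
shaft_stand 0.63 [327. 224. 380. 286.] [488. -65.  24.] w 117.0 136.0
loupe 0.68 [334. 173. 346. 190.] [646. -32.  40.] w 27.0 38.0
plug_gauge 0.47 [424. 214. 431. 252.] [ 539. -227.   16.] w 14.0 83.0
360 20 [883. -56. 327.]
310 60 [788.  27. 388.]
405 80 [ 813. -148.  222.]
360 130 [720. -65. 205.]
300 40 [821.  44. 389.]
250 40 [799. 118. 440.]
```

View pics/c1.png

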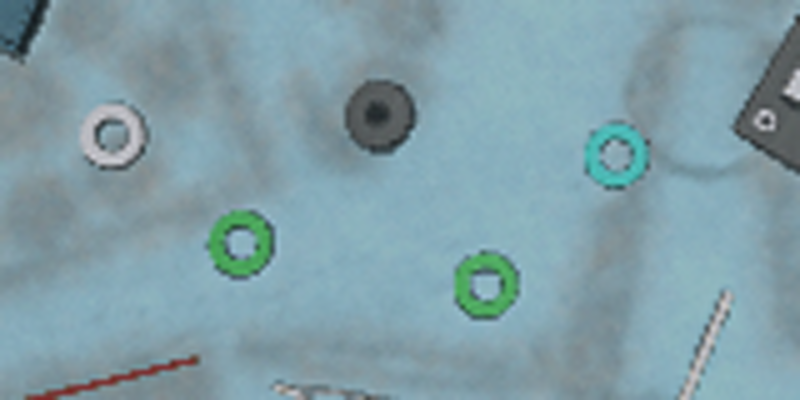

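View pics/c2.png

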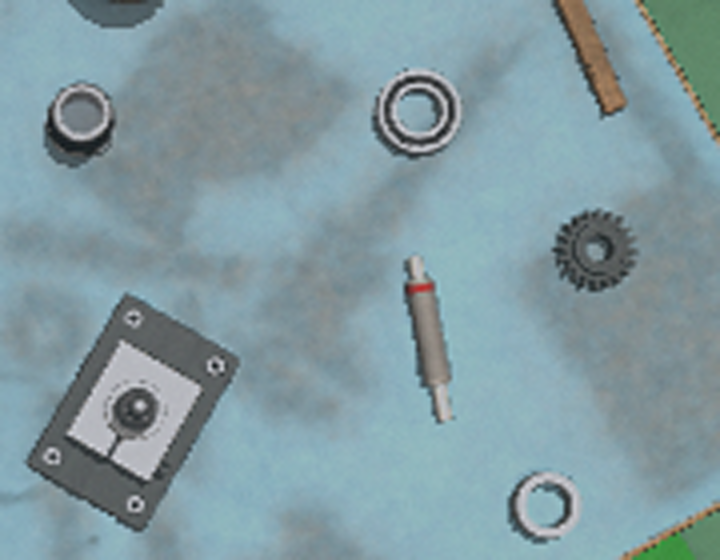

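Confirmed: in the crop the ring at px (203,267) is plain pale aluminium with ~28 mm width, so it is the low_spacer; the two green and the turquoise ones are the look-alikes. Now refined coarse positions plus the obstacles' heights.

Run:
```python
from h import *
cm=bot.camera_model("top"); z=np.load("top0.npz"); p,d=z["p"],z["d"]
for n,uv,h in [("low",(202.6,267),8),("cap",(256,263.2),16),("bearing",(424.5,178.2),12),("gear",(469.2,212.5),12),("tall",(456.2,276.2),16),("tip",(355,251.2),86)]:
    print(n,np.round(px2plane(cm,uv,h)[0],1))
cl=cloud(cm,d); 
sz=np.load("scene0.npz"); cs=cloud(bot.camera_model("scene"),sz["d"])
P=np.concatenate([cl.reshape(-1,3),cs.reshape(-1,3)])
print("max z on 50mm grid; cols y 500..-400")
for x in range(900,150,-50):
    r=[]
    for y in range(600,-450,-50):
        m=(abs(P[:,0]-x)<25)&(abs(P[:,1]-y)<25)
        r.append("%4d"%(P[m,2].max() if m.sum() else -99))
    print(x,"".join(r))
m=(cs[...,0]>680)&(cs[...,0]<950)&(abs(cs[...,1]+60)<200)&(cs[...,2]>100)&(cs[...,2]<500)
Q=cs[m];print("lamp scene lowest",Q.min(0),Q.max(0))
w=bot.camera_model("wrist");o=bot.get_obs();Rt=R.from_quat(o["eef_rot"])
print("cam in tool",Rt.inv().apply(w["position"]-o["ee_pos"]),"look",Rt.inv().apply(R.from_quat(w["attitude"]).apply([0,0,-1])),"up",Rt.inv().apply(R.from_quat(w["attitude"]).apply([0,1,0])))
```

```text
low [455.7 265.    8. ]
cap [466.1 147.3  16. ]
bearing [ 661.5 -220.1   12. ]
gear [ 587.  -319.4   12. ]
tall [ 446.1 -290.2   16. ]
tip [493.5 -65.   86. ]
max z on 50mm grid; cols y 500..-400
900  -99 363 364 298 290 251 289 285 214 217 180 182 343 340 322 285  39  18 -99 -99 -99
850  306 362 291 288 288 285 269 286 184 183 438 411 388 340 320 282 192  19   5 -99 -99
800  287 288 248 291 281 286 254 508 502 485 486 447 397 329 280 239  25  27  16 -99 -99
750  282 290 255 290 563 561 545 524 505 473  83 335 310 282 242 213  24  24  18   6 -99
700    8 290 279 567 583 564 523  28   8  23  27 266 268 248 217   8  18  18  15  14   0
650    6   7 262   9  40  43  66  61  26  34  97 115  44  46   9   9  20  18  14  16   7
600    9   8   7  24  65  39  49  90 183 185 145  35   8  10   9   7  13  10  20  18   8
550    8 328 373  58  64  64  64  23 138 159  34  11   7  29  14   8  20  19  16  14   8
500  -99 338 375 350  26  27  29   9   8  24   8   8  12  93  49   8  16  20  10   8   8
450  -99 319 341 341   8   7  13  14   7  23   9  161350  30  30   8  10  19  23   8   8
400  246 300 298 307 287   7   8   9  16   7  13   9  17   9   9  18   7   7   7   4 -99
350  236 282 275 246 271 218  30  31  13  17  14   8  19   7  23  29   8   5 -99 -99-729
300  229 260 246 226 236 228  31  32   7   8  11  28  19  12  21  23  -1 -99-726-727-722
250  236 229 218 207 186 201 169  36  27   8   8  29   8   8   0 -99-730-728-720-723-724
200  205 441 338 170 573 167 162  35  31  11   7  10   5 -99-732-727-722-722-722-722-100
lamp scene lowest [ 681.26737616 -157.67017152  100.03680627] [949.95957126 139.97339472 385.54083663]
cam in tool [  68.29108734   -0.35565187 -171.40972804] look [-2.42482462e-01 -9.98394822e-05  9.70155784e-01] up [9.70155763e-01 2.09081103e-04 2.42482478e-01]
```

Bin rim on the left reaches z≈370 near the start, so I go up first, then across towards the stand.

Emit:
carry_out --plan '[[[0,0,-40],-3.6,-1],[[0,0,-40],-3.6,-1],[[0,0,-40],-3.6,-1],[[0,0,-40],-3.6,-1],[[0,0,-40],-3.6,-1]]'

```text
time_s: 0.92
ee_pos: [190.8, 590.9, 411.8]
eef_rot: [-0.006, 1.0, -0.009, -0.004]
contact_force: [0.7, 0.5, -1.3]
gripper_width: 91.2
```

Emit:
carry_out --plan '[[[-15,-33,0],0,-1],[[-15,-33,0],0,-1],[[-15,-33,0],0,-1],[[-15,-33,0],0,-1],[[-15,-33,0],0,-1],[[-15,-33,0],0,-1],[[-15,-33,0],0,-1],[[-15,-33,0],0,-1],[[-15,-33,0],0,-1],[[-15,-33,0],0,-1],[[-15,-33,0],0,-1],[[-15,-33,0],0,-1],[[-15,-33,5],0,-1],[[-15,-33,10],0,-1],[[-15,-33,15],0,-1],[[-15,-33,15],0,-1],[[-15,-33,15],0,-1],[[-15,-33,20],0,-1],[[-15,-33,20],0,-1],[[-15,-33,20],0,-1]]'

```text
time_s: 2.58
ee_pos: [514.5, -80.1, 308.9]
eef_rot: [-0.013, 1.0, 0.003, 0.01]
contact_force: [1.2, 0.3, -0.2]
gripper_width: 91.2
```

Emit:
carry_out --plan '[[[7,5,30],1.0,-1],[[7,5,30],0.5,-1],[[5,3,30],0,-1],[[0,0,15],0,-1],[[0,0,0],0,-1],[[0,0,0],0,-1]]'

```text
time_s: 3.08
ee_pos: [498.1, -74.3, 195.6]
eef_rot: [0.005, 1.0, 0.003, 0.009]
contact_force: [1.0, 0.6, 0.2]
gripper_width: 91.1
```

```bash
cat >> h.py <<'E'
def snap(name):
    o=bot.get_obs(); cm=bot.camera_model("wrist"); p,d=bot.read_camera("wrist")
    cv2.imwrite(f"pics/{name}.png",p[:,:,::-1]); np.savez(f"{name}.npz",p=p,d=d)
    import pickle; pickle.dump((o,cm),open(f"{name}.pkl","wb"))
    th=2*np.degrees(np.arctan2(o["eef_rot"][1],o["eef_rot"][0]))
    Z=R.from_quat(o["eef_rot"]).apply([0,0,1])
    print("t",o["time_s"],"tcp",np.round(o["ee_pos"],1),"theta",round(th%360,2),"zax",np.round(Z,4))
    return o,cm,p,d
def load(name):
    import pickle; o,cm=pickle.load(open(f"{name}.pkl","rb")); z=np.load(f"{name}.npz"); return o,cm,z["p"],z["d"]
E
python3 - <<'E'
from h import *
snap("w1")
E
```

```text
t 3.0833 tcp [498.1 -74.3 195.6] theta 179.45 zax [ 0.0172  0.0055 -0.9998]
```

View pics/w1.png

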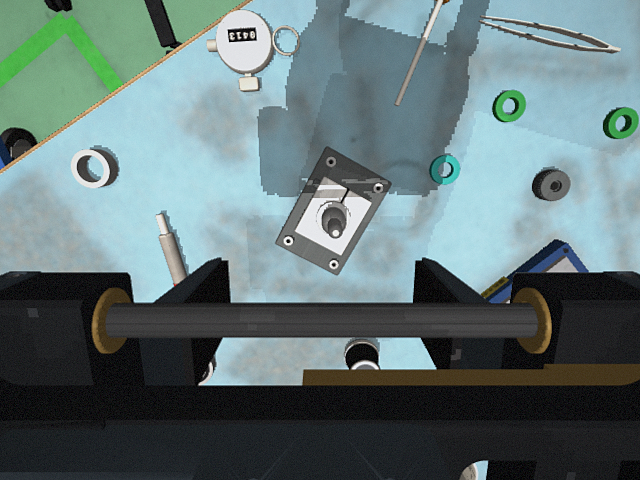

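Run:
```python
from h import *
o,cm,p,d=load("w1")
for i in range(2):
    q=bot.get_obs(); print(np.round(q["ee_pos"],1),np.round(q["eef_rot"],4))
print("expected tip px at (493.5,-65,88)",w2p(cm,[[493.5,-65,88],[493.5,-65,30],[493.5,-65,0]]))
c=p[140:280,260:400,::-1]
cv2.imwrite("pics/w1c.png",cv2.resize(c,None,fx=4.2,fy=4.2,interpolation=cv2.INTER_CUBIC))
cl=cloud(cm,d)
sub=cl[140:262,260:400].reshape(-1,3)
for a,b in [(85,95),(75,84),(60,75),(27,33),(20,26),(5,11),(-3,3)]:
    m=(sub[:,2]>a)&(sub[:,2]<b); s=sub[m]; print(a,b,m.sum(),np.round(np.median(s,0),1),np.round(s.min(0),1),np.round(s.max(0),1))
print("tip depth z", np.round(cl[228:240:2,328:346:2,2],0))
```

```text
[498.3 -74.3 195.9] [0.0047 0.9999 0.0027 0.0088]
[498.3 -74.3 195.9] [0.0047 0.9999 0.0027 0.0088]
expected tip px at (493.5,-65,88) [[332.63985898 232.0364372 ]
 [330.43126328 217.57670589]
 [329.55088485 211.81284628]]
85 95 105 [493.3 -63.1  87.3] [487.7 -67.8  85. ] [498.2 -58.3  89.9]
75 84 67 [489.7 -63.8  82.5] [487.9 -68.5  75. ] [499.8 -57.3  84. ]
60 75 49 [488.5 -63.8  67.9] [487.7 -68.3  60.1] [491.7 -57.3  75. ]
27 33 335 [486.4 -65.3  30.6] [478.  -77.6  27.1] [508.4 -47.5  33. ]
20 26 2410 [489.2 -63.4  24.5] [455.5 -98.9  20. ] [531.8 -26.4  26. ]
5 11 4037 [476.9 -60.8   8.5] [ 428.8 -120.7    5.1] [544.1  -5.   11. ]
-3 3 9198 [467.9 -83.6   0.6] [ 422.6 -138.1   -2.8] [547.   8.   3.]
tip depth z [[80. 84. 86. 87. 88. 86. 83. 82. 52.]
 [82. 86. 87. 89. 87. 88. 86. 83. 26.]
 [83. 85. 88. 89. 88. 88. 87. 84. 24.]
 [26. 85. 87. 89. 89. 89. 87. 25. 25.]
 [25. 82. 86. 87. 88. 85. 84. 24. 24.]
 [25. 24. 25. 84. 82. 24. 25. 25. 26.]]
```

View pics/w1c.png

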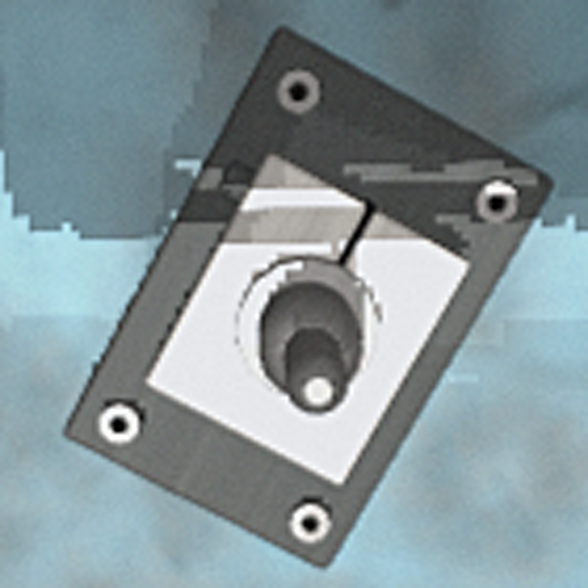

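Run:
```python
from h import *
o,cm,p,d=load("w1")
print("tip@88",np.round(px2plane(cm,(335.7,232.9),88)[0],1))
C=bot.camera_model
P=[]
for n in ["top","scene"]:
    z=np.load(n+"0.npz");P.append(cloud(C(n),z["d"]).reshape(-1,3))
P=np.concatenate(P)
b=np.array([661,-220])
for a in [(640,700),(700,720),(720,740),(740,760),(760,780),(780,800),(800,830),(830,860)]:
    m=(P[:,0]>=a[0])&(P[:,0]<a[1])&(P[:,1]<20)&(P[:,1]>-350)&(P[:,2]>60)&(P[:,2]<600)
    if m.sum(): print(a,m.sum(),"ymin",P[m,1].min().round(),"z at",P[m][P[m,1].argmin(),2].round(),"zmin",P[m,2].min().round(),"zmin for y<-80",(P[m&(P[:,1]<-80),2].min() if (m&(P[:,1]<-80)).any() else None))
```

```text
tip@88 [494.2 -62.6  88. ]
(640, 700) 176 ymin -51.0 z at 179.0 zmin 174.0 zmin for y<-80 None
(700, 720) 1747 ymin -95.0 z at 170.0 zmin 60.0 zmin for y<-80 149.9614651379647
(720, 740) 1930 ymin -121.0 z at 161.0 zmin 60.0 zmin for y<-80 61.21122073510605
(740, 760) 1595 ymin -139.0 z at 158.0 zmin 60.0 zmin for y<-80 65.94426328496729
(760, 780) 1651 ymin -163.0 z at 61.0 zmin 61.0 zmin for y<-80 60.69211378339378
(780, 800) 1754 ymin -164.0 z at 173.0 zmin 60.0 zmin for y<-80 60.04244162527402
(800, 830) 2536 ymin -173.0 z at 180.0 zmin 168.0 zmin for y<-80 168.22486531701134
(830, 860) 2519 ymin -176.0 z at 189.0 zmin 185.0 zmin for y<-80 185.05717230848336
```

Emit:
carry_out --plan '[[[0,-20,0],-6.8,-1],[[0,-20,0],-6.8,-1],[[0,-20,0],-6.8,-1],[[0,0,0],0,-1],[[0,0,0],0,-1]]'

```text
time_s: 3.55
ee_pos: [508.9, -136.4, 203.1]
eef_rot: [-0.18, 0.983, -0.002, 0.014]
contact_force: [-0.1, 0.3, 0.4]
gripper_width: 91.4
```

```bash
cat >> h.py <<'E'
def to_tool(target):
    o=bot.get_obs(); return np.round(R.from_quat(o["eef_rot"]).inv().apply(np.array(target,float)-o["ee_pos"]),1)
def st():
    o=bot.get_obs(); q=o["eef_rot"]; th=2*np.degrees(np.arctan2(q[1],q[0]))%360
    print("t",round(o["time_s"],2),"tcp",np.round(o["ee_pos"],1),"theta",round(th,2),"zax",np.round(R.from_quat(q).apply([0,0,1]),4),"F",np.round(o["contact_force"],1),"w",round(o["gripper_width"],1))
E
python3 -c "
from h import *
st(); print(to_tool([661,-220,120]))"
```

```text
t 3.55 tcp [ 508.9 -136.4  203.1] theta 200.8 zax [ 0.0276  0.0018 -0.9996] F [-0.1  0.3  0.4] w 91.4
[-110.3 -131.4   87.1]
```

Emit:
carry_out --plan '[[[-5,-20,5],0,-1],[[-10,-30,10],0,-1],[[-20,-30,15],0,-1],[[-25,-20,15],0,-1],[[-25,-15,15],0,-1],[[-15,-10,12],0,-1],[[-7,-5,8],0,-1],[[-3,-2,4],0,-1],[[0,0,0],0,-1]]'

```text
time_s: 4.3
ee_pos: [670.8, -221.1, 130.7]
eef_rot: [-0.171, 0.985, -0.005, 0.019]
contact_force: [0.5, 0.7, 0.0]
gripper_width: 91.0
```

```bash
python3 -c "
from h import *
snap('w2')"
```

```text
t 4.3 tcp [ 670.8 -221.1  130.7] theta 199.73 zax [ 0.04   -0.0026 -0.9992]
```

View pics/w2.png

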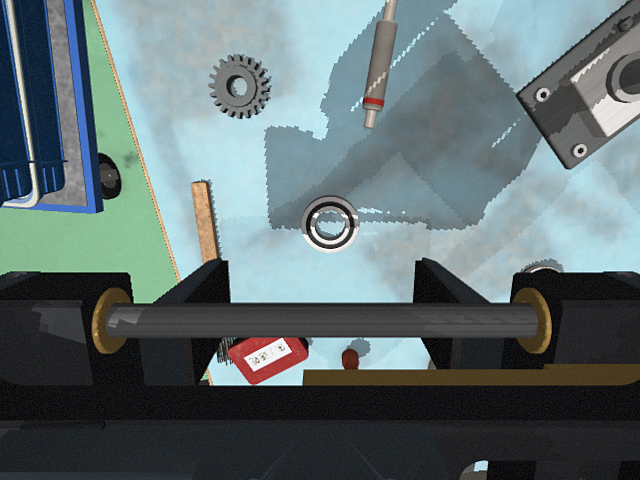

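```bash
cat >> h.py <<'E'
def hsv_center(cm,p,uv,h,rad,crop=None):
    pass
def top_circle(cm,d,uv,h,rmax,tol=3.5):
    cl=cloud(cm,d); c0=px2plane(cm,uv,h)[0]
    m=(np.abs(cl[...,2]-h)<tol)&(np.hypot(cl[...,0]-c0[0],cl[...,1]-c0[1])<rmax)
    n,lab,stt,cen=cv2.connectedComponentsWithStats(m.astype(np.uint8))
    vv,uu=np.nonzero(m); W=px2plane(cm,np.c_[uu,vv],h)[:,:2].astype(np.float32)
    hull=cv2.convexHull(W)[:,0]
    from scipy.optimize import least_squares
    f=least_squares(lambda q:np.hypot(hull[:,0]-q[0],hull[:,1]-q[1])-q[2],[*c0[:2],rmax*.7],loss="soft_l1",f_scale=.7)
    mm=cv2.moments(hull.reshape(-1,1,2)); 
    print("n",m.sum(),"fit",np.round(f.x,1),"hullcen",np.round([mm["m10"]/mm["m00"],mm["m01"]/mm["m00"]],1),"rms",np.sqrt(np.mean(f.fun**2)).round(2),"z",np.median(cl[...,2][m]).round(1))
    return f.x
def cropv(p,name,r0,r1,c0,c1,f=4):
    cv2.imwrite(f"pics/{name}.png",cv2.resize(p[r0:r1,c0:c1,::-1],None,fx=f,fy=f,interpolation=cv2.INTER_CUBIC))
E
python3 - <<'E'
from h import *
o,cm,p,d=load("w2")
top_circle(cm,d,(330,224),12,30)
cropv(p,"w2c",180,270,280,380,6)
print(w2p(cm,[661.5,-220.1,12]))
E
```

```text
n 1911 fit [ 663.6 -218.6   23.4] hullcen [ 663.6 -218.6] rms 0.14 z 12.3
[[328.76440305 221.69877997]]
```

View pics/w2c.png

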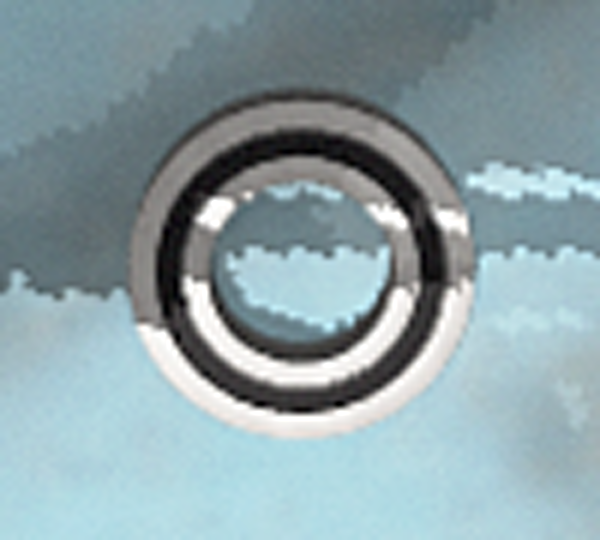

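```bash
python3 -c "
from h import *
print(to_tool([663.6,-218.6,4]))"
```

```text
[ 10.3   6.5 126.8]
```

Emit:
carry_out --plan '[[[4,3,15],0,-1],[[4,2,20],0,-1],[[2,1,20],0,-1],[[0,0,20],0,-1],[[0,0,15],0,-1],[[0,0,10],0,-1],[[0,0,5],0,-1],[[0,0,0],0,-1]]'

```text
time_s: 5.02
ee_pos: [659.9, -217.0, 33.3]
eef_rot: [-0.17, 0.985, -0.007, 0.023]
contact_force: [-0.2, -1.0, 0.3]
gripper_width: 91.2
```

```bash
python3 -c "
from h import *
st();print(to_tool([663.6,-218.6,4]))"
```

```text
t 5.02 tcp [ 659.9 -217.    33.3] theta 199.57 zax [ 0.0481 -0.0062 -0.9988] F [-0.2 -1.   0.3] w 91.2
[-1.7 -2.1 29.5]
```

Emit:
carry_out --plan '[[[0,0,0],0,-1],[[0,0,0],0,-1],[[0,0,0],0,-1],[[0,0,0],0,-1]]'

```text
time_s: 5.35
ee_pos: [661.0, -217.4, 37.1]
eef_rot: [-0.17, 0.985, -0.008, 0.025]
contact_force: [0.3, -0.2, -0.8]
gripper_width: 91.3
```

```bash
python3 -c "
from h import *
st();print(bot.get_obs()['joint_vel'].round(3), bot.get_obs()['joint_positions'].round(3))"
```

```text
t 5.35 tcp [ 661.  -217.4   37.1] theta 199.55 zax [ 0.0518 -0.0078 -0.9986] F [ 0.3 -0.2 -0.8] w 91.3
[ 0.001 -0.011 -0.006 -0.001  0.003 -0.   ] [-0.41   0.756  1.366  0.016  0.969 -2.331]
```

```bash
python3 -c "
from h import *
print(to_tool([663.6,-218.6,3]))"
```

```text
[-0.5 -1.1 34.2]
```

Emit:
carry_out --plan '[[[0,-1,16],0,-1],[[0,0,14],0,-1],[[0,0,6],0,-1]]'

```text
time_s: 5.6
ee_pos: [665.6, -219.7, 3.5]
eef_rot: [-0.17, 0.985, -0.01, 0.027]
contact_force: [0.1, -0.3, -0.6]
gripper_width: 91.6
```

```bash
python3 -c "
from h import *
st();print(to_tool([663.6,-218.6,3]))"
```

```text
t 5.6 tcp [ 665.6 -219.7    3.5] theta 199.55 zax [ 0.0575 -0.0103 -0.9983] F [ 0.1 -0.3 -0.6] w 91.6
[1.5 1.7 0.4]
```

Emit:
carry_out --plan '[[[1.2,1,1],0,1],[[0.3,0.7,1],0,1],[[0.2,0,1],0,1],[[0.2,0,1],0,1]]'

```text
time_s: 5.93
ee_pos: [663.5, -213.7, 1.5]
eef_rot: [-0.169, 0.985, -0.006, 0.028]
contact_force: [-2.2, 7.6, 13.9]
gripper_width: 67.6
```

```bash
python3 -c "
from h import *
st();print(to_tool([663.6,-218.6,3]))"
```

```text
t 5.93 tcp [ 663.5 -213.7    1.5] theta 199.44 zax [ 0.0569 -0.0029 -0.9984] F [-2.2  7.6 13.9] w 67.6
[ 1.5 -4.7 -1.5]
```

Emit:
carry_out --plan '[[[0.5,-2,-2],0,0],[[0.5,-2,-1],0,0]]'

```text
time_s: 6.1
ee_pos: [663.5, -216.6, 5.1]
eef_rot: [-0.169, 0.985, -0.006, 0.028]
contact_force: [0.8, -0.8, 0.4]
gripper_width: 54.0
```

```bash
python3 -c "
from h import *
st();print(to_tool([663.6,-218.6,3]))
snap('w3')"
```

```text
t 6.1 tcp [ 663.5 -216.6    5.1] theta 199.48 zax [ 0.0564 -0.002  -0.9984] F [ 0.8 -0.8  0.4] w 54.0
[ 0.7 -1.9  2.1]
t 6.1 tcp [ 663.5 -216.6    5.1] theta 199.48 zax [ 0.0564 -0.002  -0.9984]
```

View pics/w3.png

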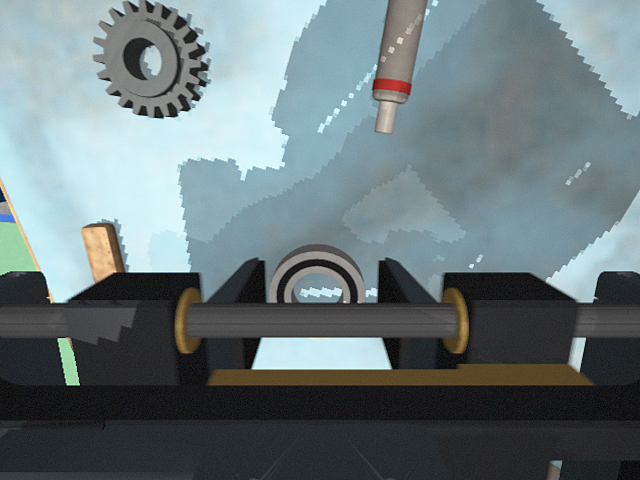

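The bearing (px ~318,280) lies between the fingers, nearly centred; closing now.

Emit:
carry_out --plan '[[[0.3,-1,1.5],0,1],[[0.3,0,1],0,1],[[0.2,0,1],0,1],[[0.2,0,1],0,1]]'

```text
time_s: 6.48
ee_pos: [664.0, -217.8, 4.5]
eef_rot: [-0.169, 0.985, -0.005, 0.029]
contact_force: [-5.0, 5.1, 18.2]
gripper_width: 45.6
```

```bash
python3 -c "
from h import *
st();print(to_tool([663.6,-218.6,3]))"
```

```text
t 6.48 tcp [ 664.  -217.8    4.5] theta 199.43 zax [ 0.0588 -0.001  -0.9983] F [-5.   5.1 18.2] w 45.6
[ 0.7 -0.6  1.5]
```

Emit:
carry_out --plan '[[[0,0,-10],0,1],[[0,0,-30],0,1],[[0,0,-40],0,1],[[0,0,-40],0,1]]'

```text
time_s: 6.82
ee_pos: [651.9, -216.5, 119.1]
eef_rot: [-0.168, 0.985, -0.001, 0.022]
contact_force: [1.7, -0.6, -1.1]
gripper_width: 45.6
```

```bash
python3 -c "
from h import *
st();print(to_tool([513,-63,225]))
snap('w4')"
```

```text
t 6.82 tcp [ 651.9 -216.5  119.1] theta 199.39 zax [ 0.0442  0.0048 -0.999 ] F [ 1.7 -0.6 -1.1] w 45.6
[  75.4  189.8 -111.2]
t 6.8167 tcp [ 651.9 -216.5  119.1] theta 199.39 zax [ 0.0442  0.0048 -0.999 ]
```

View pics/w4.png

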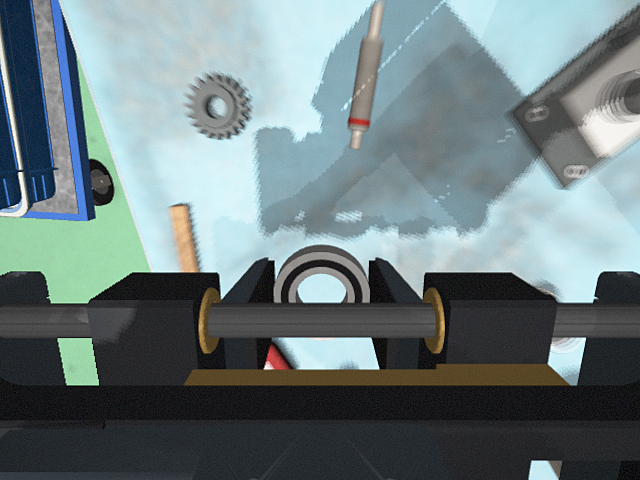

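Emit:
carry_out --plan '[[[5,15,-20],0,1],[[13,30,-30],0,1],[[13,36,-18],0,1],[[13,36,-16],0,1],[[13,36,-14],0,1],[[10,22,-8],0,1],[[5,10,-2],0,1],[[3,5,1],0,1],[[0,0,1],0,1]]'

```text
time_s: 7.62
ee_pos: [512.9, -62.8, 233.8]
eef_rot: [-0.166, 0.985, -0.008, 0.032]
contact_force: [0.9, 0.1, -1.2]
gripper_width: 45.6
```

```bash
python3 -c "
from h import *
st()
snap('w5')"
```

```text
t 7.62 tcp [512.9 -62.8 233.8] theta 199.18 zax [ 0.0659 -0.0054 -0.9978] F [ 0.9  0.1 -1.2] w 45.6
t 7.6167 tcp [512.9 -62.8 233.8] theta 199.18 zax [ 0.0659 -0.0054 -0.9978]
```

View pics/w5.png

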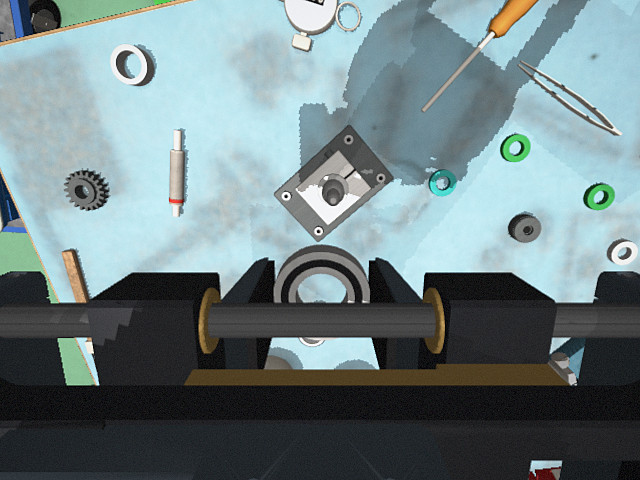

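```bash
cat >> h.py <<'E'
from scipy.optimize import least_squares
def shaft_tip(cm,d,guess=(493.5,-62.8)):
    cl=cloud(cm,d)
    near=np.hypot(cl[...,0]-guess[0],cl[...,1]-guess[1])<14
    m=near&(cl[...,2]>83)&(cl[...,2]<93)
    P=cl[m]
    # cone nose: r = 2.5+3.5*(88-z)/6 for z 82..88 ; flat top
    t=P[P[:,2]>86.5]
    print("tip n",m.sum(),"mean top",np.round(t.mean(0),1),"mid-extent",np.round((P.min(0)+P.max(0))/2,1))
    def res(q):
        r=np.hypot(P[:,0]-q[0],P[:,1]-q[1]); zz=np.where(r<2.5,88,88-(r-2.5)*6/3.5); return zz+q[2]-P[:,2]
    f=least_squares(res,[*t.mean(0)[:2],0],loss="soft_l1")
    print("cone fit",np.round(f.x,2),"rms",np.sqrt(np.mean(f.fun**2)).round(2))
    return f.x
def held(o,cm,d,rad,htop,box):
    """tool-frame centre of the round part held; htop = z in tool of top face (neg), box=(r0,r1,c0,c1)"""
    cl=cloud(cm,d); T=R.from_quat(o["eef_rot"]).inv().apply(cl.reshape(-1,3)-o["ee_pos"]).reshape(cl.shape)
    r0,r1,c0,c1=box; S=T[r0:r1,c0:c1].reshape(-1,3)
    S=S[np.abs(S[:,2]-htop)<5]
    return S
E
python3 - <<'E'
from h import *
o,cm,p,d=load("w5")
shaft_tip(cm,d)
cl=cloud(cm,d); T=R.from_quat(o["eef_rot"]).inv().apply(cl.reshape(-1,3)-o["ee_pos"]).reshape(cl.shape)
for c in (290,310,322,335,350): print(c,[tuple(np.round(T[r,c],0)) for r in range(242,302,6)])
E
```

```text
tip n 128 mean top [493.4 -63.   87.9] mid-extent [493.8 -62.8  86.6]
cone fit [493.81 -62.93   0.58] rms 0.76
290 [(np.float64(-33.0), np.float64(-36.0), np.float64(235.0)), (np.float64(-41.0), np.float64(-36.0), np.float64(236.0)), (np.float64(-49.0), np.float64(-37.0), np.float64(239.0)), (np.float64(18.0), np.float64(-15.0), np.float64(-6.0)), (np.float64(16.0), np.float64(-15.0), np.float64(-9.0)), (np.float64(13.0), np.float64(-15.0), np.float64(-7.0)), (np.float64(9.0), np.float64(-15.0), np.float64(-7.0)), (np.float64(7.0), np.float64(-15.0), np.float64(-8.0)), (np.float64(4.0), np.float64(-15.0), np.float64(-8.0)), (np.float64(1.0), np.float64(-15.0), np.float64(-8.0))]
310 [(np.float64(-33.0), np.float64(-13.0), np.float64(235.0)), (np.float64(23.0), np.float64(-6.0), np.float64(-3.0)), (np.float64(22.0), np.float64(-5.0), np.float64(-10.0)), (np.float64(19.0), np.float64(-5.0), np.float64(-8.0)), (np.float64(15.0), np.float64(-5.0), np.float64(-7.0)), (np.float64(13.0), np.float64(-5.0), np.float64(-8.0)), (np.float64(-79.0), np.float64(-14.0), np.float64(240.0)), (np.floa
[... 1173 characters left out ...]
.float64(241.0)), (np.float64(-94.0), np.float64(16.0), np.float64(239.0)), (np.float64(-101.0), np.float64(16.0), np.float64(239.0))]
350 [(np.float64(-33.0), np.float64(33.0), np.float64(234.0)), (np.float64(-41.0), np.float64(33.0), np.float64(236.0)), (np.float64(19.0), np.float64(14.0), np.float64(0.0)), (np.float64(19.0), np.float64(13.0), np.float64(-9.0)), (np.float64(16.0), np.float64(13.0), np.float64(-10.0)), (np.float64(13.0), np.float64(13.0), np.float64(-8.0)), (np.float64(9.0), np.float64(14.0), np.float64(-7.0)), (np.float64(7.0), np.float64(14.0), np.float64(-8.0)), (np.float64(4.0), np.float64(13.0), np.float64(-9.0)), (np.float64(1.0), np.float64(14.0), np.float64(-10.0))]
```

```bash
cat >> h.py <<'E'
def held_fit(o,cm,d,ztop,zbot,rout,rbore=None,cc=322,rows=(225,302)):
    cl=cloud(cm,d); Rt=R.from_quat(o["eef_rot"]); T=Rt.inv().apply(cl.reshape(-1,3)-o["ee_pos"]).reshape(cl.shape)
    def ray(uv,z):
        K=np.array(cm["mtx"]); uv=np.atleast_2d(uv).astype(float)
        r=np.c_[uv,np.ones(len(uv))]@np.linalg.inv(K).T*[1,-1,-1]
        r=Rt.inv().apply(R.from_quat(cm["attitude"]).apply(r)); c=Rt.inv().apply(cm["position"]-o["ee_pos"])
        t=(z-c[2])/r[:,2]; return c+r*t[:,None]
    top=[];bore=[]
    hw=int(rout*365/170*0.85)
    for c in range(cc-hw,cc+hw):
        col=(T[rows[0]:rows[1],c,2]<zbot+4)&(T[rows[0]:rows[1],c,2]>ztop-4)
        if not col.any(): continue
        i=col.argmax(); top.append((c,rows[0]+i-0.5))
        if rbore:
            e=np.nonzero(~col[i:])[0]
            if len(e) and i+e[0]+rows[0]<rows[1]-2: bore.append((c,rows[0]+i+e[0]-0.5))
    S=ray(top,zbot)[:,:2]
    f=least_squares(lambda q:np.hypot(S[:,0]-q[0],S[:,1]-q[1])-rout,[0,0],loss="soft_l1",f_scale=.5)
    print("held outer",np.round(f.x,2),"n",len(S),"rms",np.sqrt(np.mean(f.fun**2)).round(2))
    if rbore and len(bore)>8:
        B=ray(bore,ztop)[:,:2]
        g=least_squares(lambda q:np.hypot(B[:,0]-q[0],B[:,1]-q[1])-rbore,[0,0],loss="soft_l1",f_scale=.5)
        print("held bore",np.round(g.x,2),"n",len(B),"rms",np.sqrt(np.mean(g.fun**2)).round(2))
    return f.x
E
python3 - <<'E'
from h import *
o,cm,p,d=load("w5")
held_fit(o,cm,d,-8.3,3.7,23.5,12.5)
E
```

```text
held outer [0.1  0.01] n 84 rms 0.14
held bore [ 0.   -0.15] n 53 rms 3.7
```

```bash
python3 -c "
from h import *
print(to_tool([493.5,-62.9,105]))"
```

```text
[ 26.4  10.4 126.9]
```

Emit:
carry_out --plan '[[[7,3,20],0,1],[[7,3,30],0,1],[[6,2,35],0,1],[[4,1.5,25],0,1],[[2,1,14],0,1],[[0.5,0,5],0,1]]'

```text
time_s: 8.17
ee_pos: [501.3, -70.0, 96.1]
eef_rot: [-0.164, 0.986, -0.01, 0.035]
contact_force: [-0.8, -0.0, -1.0]
gripper_width: 45.8
```

```bash
python3 -c "
from h import *
o,cm,p,d=snap('w6')
st(); print(to_tool([493.5,-62.9,105]))
cropv(p,'w6c',230,310,260,385,6)"
```

```text
t 8.1667 tcp [501.3 -70.   96.1] theta 198.92 zax [ 0.0718 -0.0087 -0.9974]
t 8.22 tcp [501.3 -70.1  96. ] theta 198.92 zax [ 0.0713 -0.0086 -0.9974] F [-1.6  0.3 -2.6] w 45.9
[ 4.4  9.1 -9.6]
```

View pics/w6c.png

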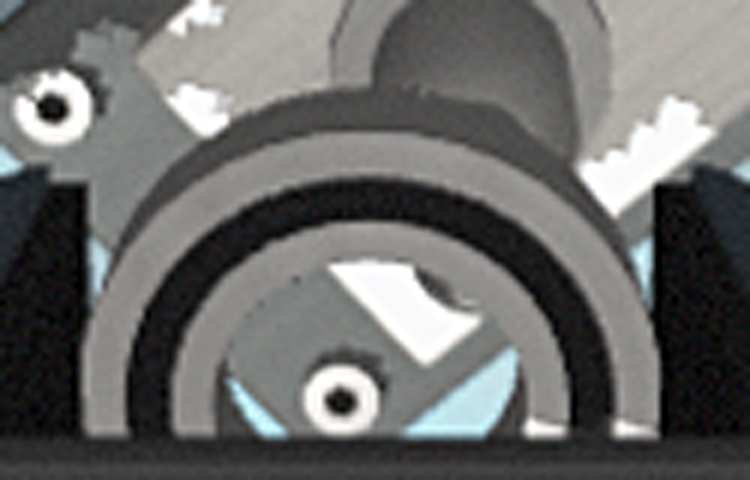

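Emit:
carry_out --plan '[[[1,2,-10],0,1],[[2,4,0.5],0,1],[[1,3,0.8],0,1],[[0,0,0.8],0,1]]'

```text
time_s: 8.55
ee_pos: [496.4, -64.2, 105.8]
eef_rot: [-0.163, 0.986, -0.011, 0.036]
contact_force: [-0.4, -0.1, -0.8]
gripper_width: 45.7
```

```bash
python3 -c "
from h import *
o,cm,p,d=snap('w7')
st(); print(to_tool([493.5,-62.9,105]))
cropv(p,'w7c',230,310,260,385,6)"
```

```text
t 8.55 tcp [496.4 -64.2 105.8] theta 198.82 zax [ 0.0738 -0.0095 -0.9972]
t 8.6 tcp [496.6 -64.3 105.7] theta 198.83 zax [ 0.0742 -0.0096 -0.9972] F [ 0.5 -0.1  0.3] w 45.9
[2.5 2.4 0.5]
```

View pics/w7c.png

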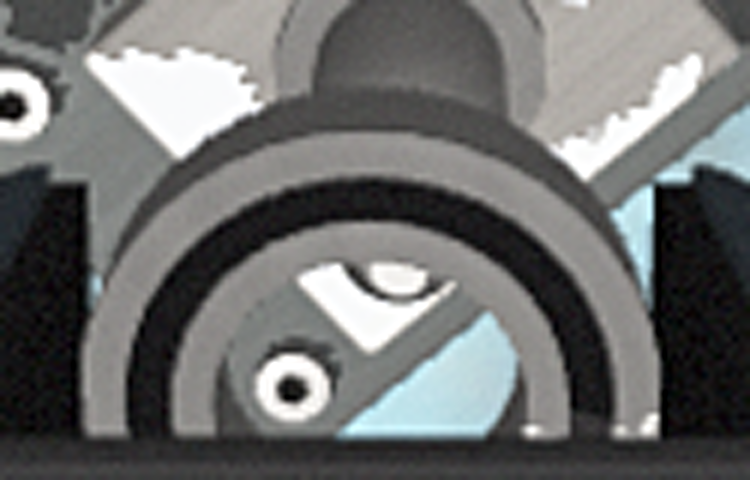

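```bash
cat >> h.py <<'E'
def tip_px(name,uv,z=88):
    o,cm,p,d=load(name); P=px2plane(cm,uv,z)[0]
    print("tip world",np.round(P,1),"tool",np.round(R.from_quat(o["eef_rot"]).inv().apply(P-o["ee_pos"]),1)); return P
E
python3 -c "
from h import *
tip_px('w7',(260+398/6,230+279/6))
o,cm,p,d=load('w7'); held_fit(o,cm,d,-8.3,3.7,23.5)
print(np.round(cloud(cm,d)[272:280,318:334,2],0))"
```

```text
tip world [495.4 -62.4  88. ] tool [ 1.5  2.6 17.6]
held outer [ 0.07 -0.03] n 84 rms 0.14
[[113. 113. 114. 113. 114. 114. 114. 114. 115. 113. 113. 113. 113. 114.
  114. 114.]
 [113. 115. 114. 114. 114. 114. 114. 114. 114. 114. 112. 113. 114. 113.
  114. 114.]
 [ 83.  85.  87.  87.  88.  90.  89.  88.  88.  89.  88. 114. 113. 114.
  114. 113.]
 [ 83.  86.  87.  87.  88.  89.  89.  88.  88.  89.  88.  89.  88.  88.
  113. 113.]
 [ 25.  83.  86.  88.  88.  88.  88.  88.  88.  89.  88.  89.  88.  88.
   87.  85.]
 [ 25.  25.  84.  86.  87.  90.  89.  89.  89.  89.  89.  90.  88.  87.
   84.  86.]
 [ 24.  24.  23.  83.  85.  88.  87.  89.  88.  88.  89.  89.  87.  84.
   84.  23.]
 [ 24.  24.  25.  25.  25.  83.  84.  87.  87.  86.  86.  84.  84.  83.
   25.  25.]]
```

Emit:
carry_out --plan '[[[1.3,1.2,4],0,1],[[1.2,0.8,2],0,1]]'

```text
time_s: 8.77
ee_pos: [495.1, -63.4, 100.5]
eef_rot: [-0.164, 0.986, -0.012, 0.037]
contact_force: [-0.2, 0.8, -1.1]
gripper_width: 45.9
```

```bash
python3 -c "
from h import *
st(); print(to_tool([494,-62.7,62]))"
```

```text
t 8.77 tcp [495.1 -63.4 100.5] theta 198.85 zax [ 0.0774 -0.0105 -0.9969] F [-0.2  0.8 -1.1] w 45.9
[ 3.5  2.3 38.3]
```

Emit:
carry_out --plan '[[[1.2,0.8,10],0,1],[[1.2,0.6,10],0,1],[[1,0.5,10],0,1],[[0.6,0.4,6],0,1]]'

```text
time_s: 9.1
ee_pos: [494.1, -62.8, 64.0]
eef_rot: [-0.164, 0.986, -0.012, 0.039]
contact_force: [-0.9, -0.6, -1.9]
gripper_width: 45.5
```

```bash
python3 -c "
from h import *
o,cm,p,d=snap('w8')
st(); print(to_tool([494,-62.7,36]))
cropv(p,'w8c',230,310,260,385,6)"
```

```text
t 9.1 tcp [494.1 -62.8  64. ] theta 198.89 zax [ 0.0811 -0.0114 -0.9966]
t 9.15 tcp [493.7 -62.7  63.3] theta 198.89 zax [ 0.08   -0.0111 -0.9967] F [-0.   0.5 -2.4] w 45.9
[ 1.7  0.9 27.2]
```

View pics/w8c.png

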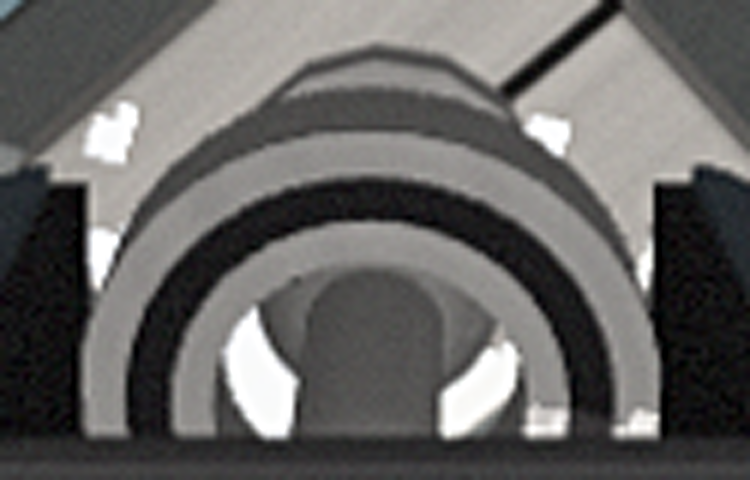

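Emit:
carry_out --plan '[[[0.8,0.4,8],0,1],[[0.7,0.3,8],0,1],[[0.5,0.3,6],0,1]]'

```text
time_s: 9.4
ee_pos: [493.9, -62.8, 40.5]
eef_rot: [-0.164, 0.986, -0.012, 0.039]
contact_force: [-0.3, -0.2, -1.5]
gripper_width: 45.7
```

```bash
python3 -c "
from h import *
st(); print(to_tool([494,-62.7,35]))"
```

```text
t 9.4 tcp [493.9 -62.8  40.5] theta 198.9 zax [ 0.0817 -0.0115 -0.9966] F [-0.3 -0.2 -1.5] w 45.7
[0.3 0.2 5.5]
```

Emit:
carry_out --plan '[[[0.3,0.1,4],0,1],[[0.2,0.1,2.5],0,1],[[0.1,0,1.5],0,1]]'

```text
time_s: 9.65
ee_pos: [494.3, -62.8, 32.2]
eef_rot: [-0.164, 0.986, -0.013, 0.04]
contact_force: [-9.1, 5.3, 41.9]
gripper_width: 46.0
```

```bash
python3 -c "
from h import *
st(); print(to_tool([494,-62.7,35]))"
```

```text
t 9.65 tcp [494.3 -62.8  32.2] theta 198.89 zax [ 0.0829 -0.0116 -0.9965] F [-9.1  5.3 41.9] w 46.0
[ 0.1  0.1 -2.8]
```

Emit:
carry_out --plan '[[[0,0,-1],0,1],[[0,0,0],0,-0.3],[[0.1,0,0.6],0,-0.5],[[0.1,0,0.6],0,-0.5]]'

```text
time_s: 9.98
ee_pos: [494.7, -63.0, 32.2]
eef_rot: [-0.164, 0.986, -0.013, 0.041]
contact_force: [0.8, 0.6, 1.0]
gripper_width: 63.1
```

```bash
python3 -c "
from h import *
o,cm,p,d=snap('w9')
st()
cropv(p,'w9c',190,310,240,400,5)"
```

```text
t 9.9833 tcp [494.7 -63.   32.2] theta 198.9 zax [ 0.0845 -0.0119 -0.9964]
t 10.03 tcp [494.7 -62.9  32.1] theta 198.9 zax [ 0.0843 -0.0119 -0.9964] F [0.9 0.7 0.5] w 66.7
```

View pics/w9c.png

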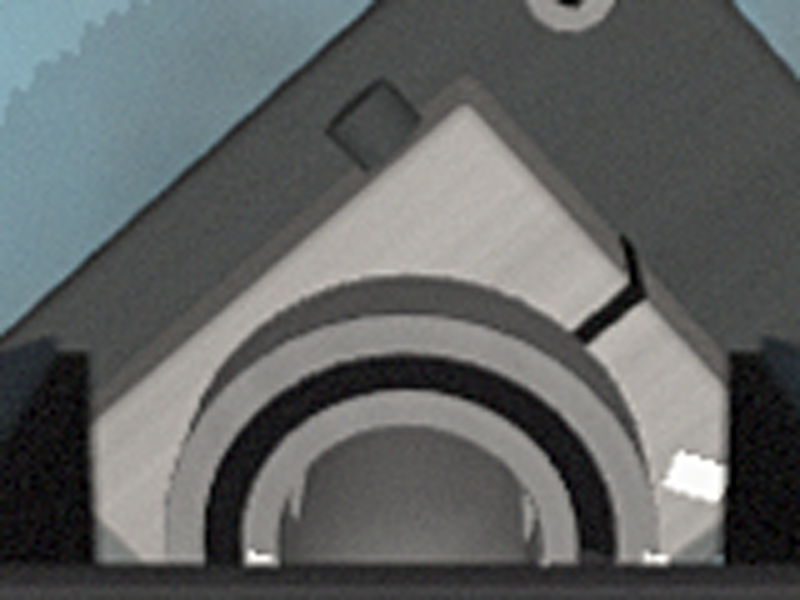

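Emit:
carry_out --plan '[[[-1,0,-20],0,-0.5],[[-2,0,-41],0,-0.5],[[-2,0,-41],0,-1],[[-2,0,-41],0,-1],[[-2,0,-41],0,-1],[[-2,0,-41],0,-1],[[-2,0,-41],0,-1]]'

```text
time_s: 10.62
ee_pos: [480.1, -54.7, 297.7]
eef_rot: [-0.164, 0.986, -0.009, 0.033]
contact_force: [0.9, -0.1, -0.1]
gripper_width: 91.2
```

```bash
python3 -c "
from h import *
st();print(bot.get_obs()['joint_positions'].round(3))"
```

```text
t 10.62 tcp [480.1 -54.7 297.7] theta 198.85 zax [ 0.0674 -0.0079 -0.9977] F [ 0.9 -0.1 -0.1] w 91.2
[-0.244  0.174  1.604  0.009  1.295 -2.145]
```

Emit:
carry_out --plan '[[[0,0,40],0,-1],[[0,0,40],0,-1],[[0,0,40],0,-1]]'

```text
time_s: 10.87
ee_pos: [497.3, -57.7, 194.5]
eef_rot: [-0.164, 0.985, -0.015, 0.045]
contact_force: [1.7, -0.7, 0.1]
gripper_width: 91.2
```

```bash
python3 -c "
from h import *
st();print(bot.get_obs()['joint_positions'].round(3))"
```

```text
t 10.87 tcp [497.3 -57.7 194.5] theta 198.88 zax [ 0.0936 -0.0143 -0.9955] F [ 1.7 -0.7  0.1] w 91.2
[-0.241  0.3    1.748  0.01   0.999 -2.146]
```

Emit:
carry_out --plan '[[[0,0,-41],0,-1],[[0,0,-41],0,-1],[[0,0,-41],0,-1]]'

```text
time_s: 11.12
ee_pos: [480.3, -54.7, 294.2]
eef_rot: [-0.164, 0.986, -0.007, 0.027]
contact_force: [0.8, -1.0, -0.1]
gripper_width: 91.3
```

```bash
python3 -c "
from h import *
st();print(bot.get_obs()['joint_positions'].round(3))"
```

```text
t 11.12 tcp [480.3 -54.7 294.2] theta 198.85 zax [ 0.0554 -0.0049 -0.9985] F [ 0.8 -1.  -0.1] w 91.3
[-0.243  0.184  1.601  0.009  1.301 -2.145]
```

```bash
python3 -c "
from h import *
print(to_tool([446,-290,160]))"
```

```text
[ 115.2 -208.6  133.2]
```

Emit:
carry_out --plan '[[[5,-12,8],0,-1],[[12,-25,14],0,-1],[[16,-30,16],0,-1],[[18,-33,18],0,-1],[[18,-33,18],0,-1],[[18,-32,18],0,-1],[[14,-24,16],0,-1],[[9,-13,12],0,-1],[[4,-6,8],0,-1],[[1,-1,4],0,-1]]'

```text
time_s: 11.95
ee_pos: [450.9, -300.8, 164.6]
eef_rot: [-0.165, 0.986, -0.01, 0.034]
contact_force: [-0.3, 1.5, 0.2]
gripper_width: 91.3
```

```bash
python3 -c "
from h import *
snap('w10'); st()"
```

```text
t 11.95 tcp [ 450.9 -300.8  164.6] theta 199.05 zax [ 0.0708 -0.0086 -0.9975]
t 12.0 tcp [ 450.8 -300.1  164.2] theta 199.07 zax [ 0.0702 -0.008  -0.9975] F [ 0.  -0.3 -0.9] w 91.5
```

View pics/w10.png

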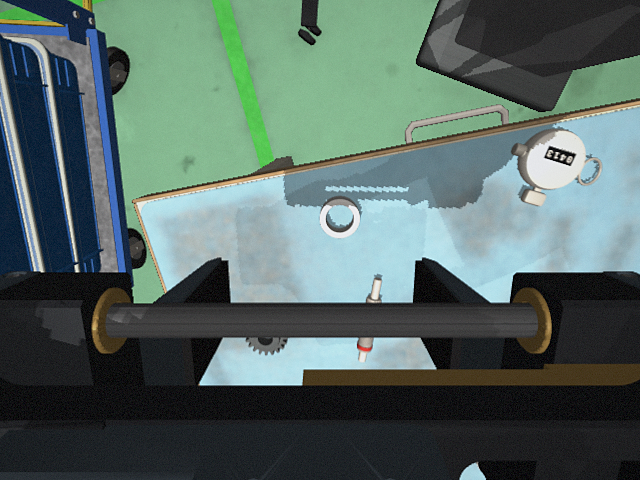

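Run:
```python
from h import *
o,cm,p,d=load("w10")
f=top_circle(cm,d,(340,217),16,25)
print(to_tool([f[0],f[1],5]))
cl=cloud(cm,d)
# check the stand's bearing too from top cam
```

```text
n 702 fit [ 446.6 -290.3   18. ] hullcen [ 446.6 -290.2] rms 0.26 z 16.4
[ 10.9  15.5 158.5]
```

Emit:
carry_out --plan '[[[0,0,-41],0,-1],[[0,0,-41],0,-1],[[0,0,-41],0,-1],[[0,0,0],0,-1]]'

```text
time_s: 12.33
ee_pos: [441.8, -293.5, 290.8]
eef_rot: [-0.167, 0.985, -0.007, 0.032]
contact_force: [-0.0, -0.1, 1.2]
gripper_width: 91.2
```

```bash
python3 -c "
from h import *
st()"
```

```text
t 12.33 tcp [ 441.8 -293.5  290.8] theta 199.23 zax [ 0.0652 -0.0024 -0.9979] F [-0.  -0.1  1.2] w 91.2
```

```bash
python3 -c "
from h import *
st();o=bot.get_obs();print(o['joint_positions'].round(4),o['joint_efforts'].round(1))"
```

```text
t 12.33 tcp [ 441.8 -293.5  290.8] theta 199.23 zax [ 0.0652 -0.0024 -0.9979] F [-0.  -0.1  1.2] w 91.2
[-0.7268  0.2601  1.507   0.0428  1.3243 -2.6427] [ -0.6 -64.7 -37.9   0.1   3.4   0. ]
```

Emit:
carry_out --plan '[[[0,0,0],0,-1],[[0,0,0],0,-1],[[0,0,0],0,-1],[[0,0,0],0,-1]]'

```text
time_s: 12.67
ee_pos: [443.4, -289.8, 293.9]
eef_rot: [-0.169, 0.985, -0.008, 0.034]
contact_force: [0.1, -0.0, 0.6]
gripper_width: 91.2
```

```bash
python3 -c "
from h import *
st();o=bot.get_obs();print(o['joint_positions'].round(4),o['joint_efforts'].round(1))"
```

```text
t 12.67 tcp [ 443.4 -289.8  293.9] theta 199.48 zax [ 0.0693 -0.0049 -0.9976] F [ 0.1 -0.   0.6] w 91.2
[-0.7199  0.2538  1.5076  0.0433  1.325  -2.64  ] [  0.  -67.9 -40.9   0.2  -0.3   0. ]
```

Emit:
carry_out --plan '[[[0,0,20],7,-1],[[0,0,35],7,-1],[[0,0,35],0,-1],[[0,0,35],0,-1],[[0,0,35],0,-1],[[0,0,25],0,-1],[[0,0,12],0,-1]]'

```text
time_s: 13.25
ee_pos: [457.6, -288.7, 88.4]
eef_rot: [-0.042, 0.998, -0.004, 0.035]
contact_force: [0.1, 0.5, -0.8]
gripper_width: 91.4
```

```bash
python3 -c "
from h import *
st(); print(to_tool([446.6,-290.3,6]))
o,cm,p,d=snap('w11')
m=bot.masks_of('wrist','tall_spacer')
for q in m: print(q['confidence'],q['bbox'])
"
```

```text
t 13.25 tcp [ 457.6 -288.7   88.4] theta 184.85 zax [ 0.0694 -0.0051 -0.9976] F [ 0.1  0.5 -0.8] w 91.4
[16.8  0.2 81.5]
t 13.25 tcp [ 457.6 -288.7   88.4] theta 184.85 zax [ 0.0694 -0.0051 -0.9976]
0.59 [294.1, 196.9, 347.1, 256.2]
```

```bash
python3 -c "
from h import *
o,cm,p,d=load('w11')
f=top_circle(cm,d,(321,226),16,25); print(to_tool([f[0],f[1],6]))"
```

```text
n 1207 fit [ 446.7 -290.1   18. ] hullcen [ 446.7 -290.1] rms 0.16 z 16.5
[16.4  0.2 82.3]
```

Emit:
carry_out --plan '[[[4,0,18],0,-0.2],[[4,0,22],0,-0.2],[[4,0,20],0,-0.2],[[3,0,14],0,-0.2],[[1.5,0,8],0,-0.2]]'

```text
time_s: 13.77
ee_pos: [449.3, -292.0, 8.0]
eef_rot: [-0.043, 0.998, -0.006, 0.037]
contact_force: [-0.3, 0.1, -1.2]
gripper_width: 60.6
```

```bash
python3 -c "
from h import *
st(); print(to_tool([446.7,-290.2,6]))
"
```

```text
t 13.77 tcp [ 449.3 -292.     8. ] theta 184.91 zax [ 0.0736 -0.0084 -0.9973] F [-0.3  0.1 -1.2] w 60.6
[2.6 2.1 1.8]
```

Now close: short adjusting row, then waiting with camera calls (which hold the target).

Emit:
carry_out --plan '[[[2.5,2,2],0,0.1],[[0.3,0,1],0,1]]'

```text
time_s: 13.93
ee_pos: [446.3, -290.1, 4.6]
eef_rot: [-0.043, 0.998, -0.005, 0.036]
contact_force: [0.7, 0.0, 0.0]
gripper_width: 47.8
```

```bash
python3 -c "
from h import *
st()
for i in range(8):
    bot.read_camera('wrist'); w=bot.get_obs(); print(round(w['gripper_width'],1),w['contact_force'].round(1),end=' | ')
    if i>2 and abs(w['gripper_width']-lw)<.15: break
    lw=w['gripper_width']
st(); print(to_tool([446.7,-290.2,6]))
"
```

```text
t 13.93 tcp [ 446.3 -290.1    4.6] theta 184.91 zax [ 0.0729 -0.0077 -0.9973] F [0.7 0.  0. ] w 47.8
43.5 [ 0.4 -0.  -0.9] | 39.8 [-0.   0.6 -0.4] | 35.3 [ 0.5 -1.1 -1. ] | 34.8 [-0.   0.6 -0.3] | 34.8 [-0.2 -0.2  1.9] | t 14.18 tcp [ 447.1 -290.8    5.2] theta 184.91 zax [ 0.0744 -0.0091 -0.9972] F [-0.2 -0.2  1.9] w 34.8
[ 0.3  0.6 -0.8]
```

Emit:
carry_out --plan '[[[0,0,-15],0,1],[[0,0,-38],0,1],[[0,0,-41],0,1],[[0,5,-41],0,1],[[-5,25,-25],0,1],[[-10,35,-15],0,1],[[-12,38,-10],0,1],[[-12,38,-5],0,1],[[-12,38,0],0,1],[[-8,26,0],0,1],[[-4,12,0],0,1]]'

```text
time_s: 15.1
ee_pos: [479.9, -62.7, 212.6]
eef_rot: [-0.039, 0.998, -0.009, 0.044]
contact_force: [-0.1, -0.6, -0.5]
gripper_width: 34.8
```

```bash
python3 -c "
from h import *
o,cm,p,d=snap('w12'); st(); print(to_tool([512,-62.8,130]))"
```

```text
t 15.1 tcp [479.9 -62.7 212.6] theta 184.5 zax [ 0.0879 -0.0152 -0.996 ]
t 15.15 tcp [480.1 -61.7 212.6] theta 184.52 zax [ 0.088  -0.0146 -0.996 ] F [-0.9  0.3 -0.1] w 34.7
[-24.4  -1.8  85.1]
```

View pics/w12.png

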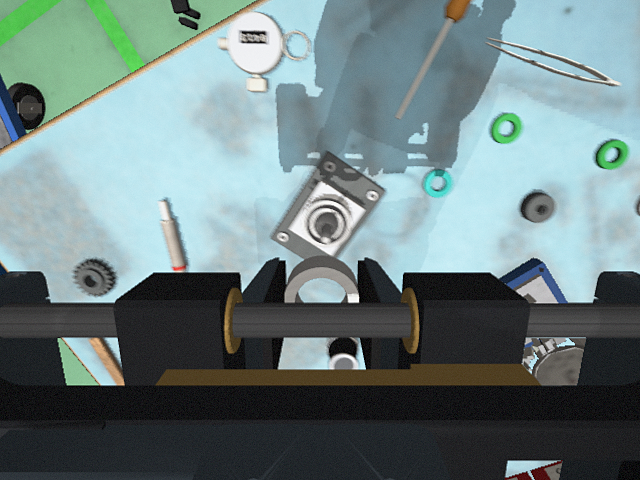

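Run:
```python
from h import *
o,cm,p,d=load("w12")
t=shaft_tip(cm,d)
uv=w2p(cm,[494,-62.8,42])[0]; print(uv)
top_circle(cm,d,uv,42,30,tol=3)
cl=cloud(cm,d); m=(np.abs(cl[...,2]-42)<4)&(np.hypot(cl[...,0]-494,cl[...,1]+62.8)<24)&(np.hypot(cl[...,0]-494,cl[...,1]+62.8)>14)
P=cl[m]; A=np.c_[P[:,:2]-[494,-62.8],np.ones(len(P))]; print("plane",np.linalg.lstsq(A,P[:,2],rcond=None)[0].round(4),m.sum())
held_fit(o,cm,d,-10.8,5.2,18,12.5)
print(to_tool([494,-62.8,105]))
```

```text
tip n 134 mean top [493.2 -62.7  88. ] mid-extent [493.5 -62.8  86.4]
cone fit [493.79 -62.81   0.61] rms 0.81
[324.21248934 223.50704857]
n 1256 fit [493.3 -62.8  23.4] hullcen [493.3 -62.9] rms 0.19 z 42.3
plane [ 7.10000e-03 -1.20000e-03  4.22462e+01] 1128
held outer [-0.54 -0.04] n 64 rms 0.15
held bore [-1.23 -0.36] n 50 rms 1.73
[-4.400e+00  1.000e-01  1.084e+02]
```

```bash
python3 -c "
from h import *
print(to_tool([492.6,-62.7,110]))"
```

```text
[ -3.4   0.2 103.3]
```

Emit:
carry_out --plan '[[[-1,0,18],0,1],[[-1,0,30],0,1],[[-1,0,28],0,1],[[-0.5,0,18],0,1],[[0,0,8],0,1]]'

```text
time_s: 15.57
ee_pos: [496.7, -60.7, 113.9]
eef_rot: [-0.042, 0.998, -0.011, 0.05]
contact_force: [-1.3, -0.2, -0.2]
gripper_width: 35.0
```

```bash
python3 -c "
from h import *
st();print(to_tool([492.6,-62.7,64]))"
```

```text
t 15.57 tcp [496.7 -60.7 113.9] theta 184.84 zax [ 0.1002 -0.0173 -0.9948] F [-1.3 -0.2 -0.2] w 35.0
[ 9.2 -0.3 49.2]
```

Emit:
carry_out --plan '[[[4,0,8],0,1],[[2,-0.3,12],0,1],[[1.6,0,13],0,1],[[1.2,0,10],0,1],[[0.7,0,5],0,1]]'

```text
time_s: 15.98
ee_pos: [493.1, -63.3, 65.4]
eef_rot: [-0.042, 0.998, -0.011, 0.051]
contact_force: [-0.0, -0.8, -1.0]
gripper_width: 35.0
```

```bash
python3 -c "
from h import *
o,cm,p,d=snap('w13')
st();print(to_tool([492.4,-62.7,52]))
cropv(p,'w13c',230,310,260,385,6)"
```

```text
t 15.9833 tcp [493.1 -63.3  65.4] theta 184.84 zax [ 0.1025 -0.018  -0.9946]
t 16.03 tcp [492.8 -63.3  64.9] theta 184.84 zax [ 0.102  -0.0179 -0.9946] F [-1.   1.1 -1.4] w 34.7
[ 1.7  1.  12.8]
```

View pics/w13c.png

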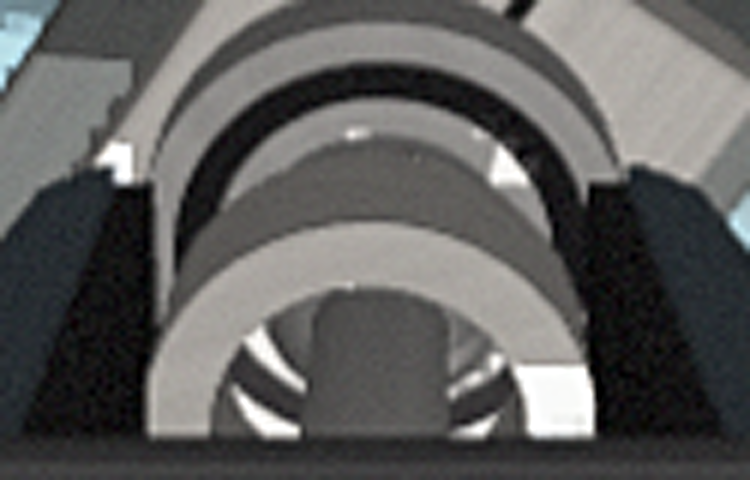

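Emit:
carry_out --plan '[[[0.8,0.8,5],0,1],[[0.6,0.4,5],0,1],[[0.3,0.1,3.5],0,1]]'

```text
time_s: 16.28
ee_pos: [493.6, -62.7, 52.4]
eef_rot: [-0.042, 0.998, -0.012, 0.052]
contact_force: [-0.6, 0.6, -0.3]
gripper_width: 34.5
```

```bash
python3 -c "
from h import *
st();print(to_tool([492.4,-62.7,48]))"
```

```text
t 16.28 tcp [493.6 -62.7  52.4] theta 184.83 zax [ 0.1048 -0.0186 -0.9943] F [-0.6  0.6 -0.3] w 34.5
[1.6 0.3 4.3]
```

Emit:
carry_out --plan '[[[1.1,0.2,3],0,1],[[0.5,0.1,1.8],0,1]]'

```text
time_s: 16.45
ee_pos: [492.8, -62.7, 47.3]
eef_rot: [-0.042, 0.998, -0.012, 0.052]
contact_force: [-0.3, 1.4, 4.0]
gripper_width: 35.0
```

```bash
python3 -c "
from h import *
st();print(to_tool([492.4,-62.7,48]))"
```

```text
t 16.45 tcp [492.8 -62.7  47.3] theta 184.83 zax [ 0.1056 -0.0188 -0.9942] F [-0.3  1.4  4. ] w 35.0
[ 0.3 -0.  -0.7]
```

Contact with 4 N at the expected height. Release.

Emit:
carry_out --plan '[[[0.1,0,0.8],0,-0.4]]'

```text
time_s: 16.53
ee_pos: [493.0, -62.7, 46.5]
eef_rot: [-0.042, 0.998, -0.012, 0.053]
contact_force: [0.6, -0.4, -0.4]
gripper_width: 39.2
```

```bash
python3 -c "
from h import *
for i in range(4):
    bot.read_camera('wrist')
st()"
```

```text
t 16.73 tcp [492.8 -62.7  46.6] theta 184.83 zax [ 0.1056 -0.0188 -0.9942] F [-0.2  0.4 -0.4] w 54.9
```

Emit:
carry_out --plan '[[[0,0,-20],0,-0.4],[[0,0,-40],0,-0.4],[[0,0,-41],0,-0.6],[[0,0,-41],0,-1],[[20,0,-20],0,-1],[[38,0,-5],0,-1],[[38,0,-3],0,-1],[[38,0,-3],0,-1]]'

```text
time_s: 17.4
ee_pos: [343.6, -71.5, 213.8]
eef_rot: [-0.044, 0.997, -0.013, 0.055]
contact_force: [-0.4, -0.3, 0.7]
gripper_width: 91.1
```

```bash
python3 -c "
from h import *
o,cm,p,d=snap('w14'); st(); print(bot.get_obs()['joint_positions'].round(3))"
```

```text
t 17.4 tcp [343.6 -71.5 213.8] theta 185.01 zax [ 0.1114 -0.0213 -0.9936]
t 17.45 tcp [335.7 -69.9 212.2] theta 185.07 zax [ 0.1048 -0.0192 -0.9943] F [-8.8  4.4 -4.2] w 90.9
[-0.405  0.035  2.044  0.029  0.958 -2.079]
```

View pics/w14.png

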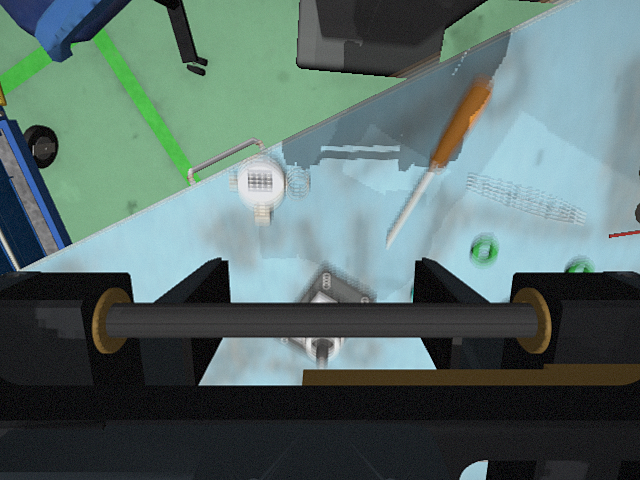

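Emit:
carry_out --plan '[[[0,0,0],0,-1],[[0,0,0],0,-1]]'

```text
time_s: 17.62
ee_pos: [332.9, -69.7, 212.7]
eef_rot: [-0.043, 0.998, -0.012, 0.052]
contact_force: [0.4, 0.5, 0.3]
gripper_width: 91.1
```

```bash
python3 -c "
from h import *
bot.read_camera('wrist');st(); print(bot.get_obs()['joint_positions'].round(4))"
```

```text
t 17.67 tcp [333.7 -69.8 212.8] theta 184.95 zax [ 0.1059 -0.0199 -0.9942] F [0.5 0.  0.3] w 91.3
[-0.4069  0.0305  2.0474  0.0288  0.9586 -2.0794]
```

Emit:
carry_out --plan '[[[0,0,-30],0,-1],[[0,0,30],0,-1],[[0,0,-30],0,-1],[[0,0,30],0,-1]]'

```text
time_s: 18.0
ee_pos: [333.6, -68.2, 215.4]
eef_rot: [-0.044, 0.998, -0.01, 0.048]
contact_force: [4.1, -1.6, -1.2]
gripper_width: 91.2
```

```bash
python3 -c "
from h import *
bot.read_camera('wrist');st(); print(bot.get_obs()['joint_positions'].round(4))"
```

```text
t 18.05 tcp [334.9 -68.9 205.7] theta 185.0 zax [ 0.0979 -0.016  -0.9951] F [-1.3 -0.1 -6.3] w 91.2
[-0.4029  0.0488  2.0522  0.0292  0.9443 -2.077 ]
```

Emit:
carry_out --plan '[[[0,0,-41],0,-1],[[0,0,41],0,-1],[[0,0,-41],0,-1],[[0,0,41],0,-1],[[0,0,-41],0,-1],[[0,0,41],0,-1],[[0,0,-41],0,-1],[[0,0,41],0,-1],[[0,0,-41],0,-1],[[0,0,41],0,-1]]'

```text
time_s: 18.88
ee_pos: [314.2, -56.9, 210.7]
eef_rot: [-0.046, 0.999, 0.014, 0.0]
contact_force: [-1.3, 0.8, -3.0]
gripper_width: 91.1
```

```bash
python3 -c "
from h import *
bot.read_camera('wrist');bot.read_camera('wrist');st(); print(bot.get_obs()['joint_positions'].round(4))"
```

```text
t 18.98 tcp [323.2 -61.  201.5] theta 185.22 zax [ 0.0283  0.0144 -0.9995] F [-0.1 -0.4 -0.1] w 90.9
[-0.3952  0.0743  2.0327  0.0285  1.0142 -2.0719]
```

Emit:
carry_out --plan '[[[0,0,-41],0,-1],[[0,0,41],0,-1],[[0,0,-41],0,-1],[[0,0,41],0,-1],[[0,0,-41],0,-1],[[0,0,35],0,-1],[[0,0,0],0,-1]]'

```text
time_s: 19.57
ee_pos: [316.2, -56.4, 206.1]
eef_rot: [-0.047, 0.999, 0.016, -0.004]
contact_force: [-0.0, -0.0, -0.3]
gripper_width: 91.3
```

```bash
python3 -c "
from h import *
bot.read_camera('wrist');bot.read_camera('wrist');st(); print(to_tool([587,-319,170]))"
```

```text
t 19.67 tcp [317.2 -56.8 209.4] theta 185.41 zax [-0.0091  0.0304 -0.9995] F [-0.6 -0.3 -0.3] w 91.4
[-244.1 -287.6   29. ]
```

Emit:
carry_out --plan '[[[-10,-12,0],0,-1],[[-20,-25,0],0,-1],[[-26,-30,1],0,-1],[[-27,-31,1],0,-1],[[-27,-31,3],0,-1],[[-27,-31,5],0,-1],[[-27,-31,6],0,-1],[[-26,-30,8],0,-1],[[-22,-26,8],0,-1],[[-16,-20,6],0,-1],[[-9,-11,4],0,-1],[[-4,-5,3],0,-1]]'

```text
time_s: 20.67
ee_pos: [604.4, -325.3, 163.7]
eef_rot: [-0.049, 0.999, 0.006, 0.011]
contact_force: [-0.1, -0.1, -0.4]
gripper_width: 91.1
```

```bash
python3 -c "
from h import *
o,cm,p,d=snap('w15');st()
m=bot.masks_of('wrist','gear')
for q in m: print(q['confidence'],q['bbox'])
b=m[0]['bbox']; uv=((b[0]+b[2])/2,(b[1]+b[3])/2)
top_circle(cm,d,uv,14,20,tol=2); f=top_circle(cm,d,uv,10,27,tol=2)
print(to_tool([f[0],f[1],5]))"
```

```text
t 20.6667 tcp [ 604.4 -325.3  163.7] theta 185.67 zax [ 0.0207  0.0123 -0.9997]
t 20.72 tcp [ 604.3 -325.4  163.1] theta 185.67 zax [ 0.0204  0.0125 -0.9997] F [-2.  -1.1 -0.5] w 91.4
0.56 [308.2, 181.8, 352.0, 232.5]
n 567 fit [ 589.1 -318.5   15.2] hullcen [ 588.  -317.9] rms 2.3 z 14.4
n 746 fit [ 588.7 -318.2   21.8] hullcen [ 588.7 -318.1] rms 0.22 z 10.5
[ 16.9   5.4 158.3]
```

View pics/w15.png

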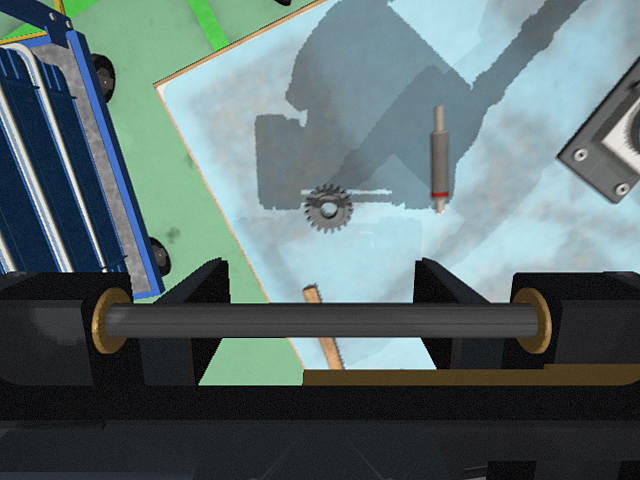

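Emit:
carry_out --plan '[[[3,1,20],0,-0.6],[[4,1,35],0,-0.4],[[4,1,35],0,-0.4],[[3,1,30],0,-0.4],[[2,1,18],0,-0.4]]'

```text
time_s: 21.18
ee_pos: [593.0, -318.4, 30.2]
eef_rot: [-0.051, 0.999, 0.001, 0.017]
contact_force: [-1.9, 0.9, 0.1]
gripper_width: 64.6
```

```bash
python3 -c "
from h import *
st();print(to_tool([588.7,-318.2,4.5]))
"
```

```text
t 21.18 tcp [ 593.  -318.4   30.2] theta 185.8 zax [ 0.0331  0.0044 -0.9994] F [-1.9  0.9  0.1] w 64.6
[ 5.1  0.7 25.6]
```

Emit:
carry_out --plan '[[[2.3,0.4,13],0,-0.4],[[2,0.3,9],0,-0.2],[[1,0,4.5],0,-0.1]]'

```text
time_s: 21.43
ee_pos: [585.9, -314.7, 1.2]
eef_rot: [-0.051, 0.999, 0.002, 0.015]
contact_force: [0.4, 0.1, 0.5]
gripper_width: 53.4
```

```bash
python3 -c "
from h import *
bot.read_camera('wrist')
st();print(to_tool([588.7,-318.2,4.5]))
"
```

```text
t 21.48 tcp [ 585.9 -314.8    1. ] theta 185.88 zax [ 0.0304  0.0063 -0.9995] F [-1.5  0.1 -0.8] w 51.3
[-2.5 -3.6 -3.4]
```

Emit:
carry_out --plan '[[[-2,-3,-2.6],0,-0.1],[[-0.2,-0.5,0.8],0,1]]'

```text
time_s: 21.65
ee_pos: [589.3, -318.3, 4.9]
eef_rot: [-0.052, 0.999, 0.002, 0.016]
contact_force: [0.2, 0.3, 0.1]
gripper_width: 46.2
```

```bash
cat >> h.py <<'E'
def waitgrip(n=8):
    lw=None
    for i in range(n):
        bot.read_camera('wrist'); w=bot.get_obs()['gripper_width']
        if lw is not None and i>2 and abs(w-lw)<.2: break
        lw=w
    st()
E
python3 -c "
from h import *
st();waitgrip();print(to_tool([588.7,-318.2,4.5]))
"
```

```text
t 21.65 tcp [ 589.3 -318.3    4.9] theta 185.91 zax [ 0.032   0.0052 -0.9995] F [0.2 0.3 0.1] w 46.2
t 21.85 tcp [ 589.2 -318.3    4.7] theta 185.9 zax [ 0.0324  0.005  -0.9995] F [ 0.3 -0.6  6.8] w 42.2
[0.5 0.1 0.2]
```

Emit:
carry_out --plan '[[[0,0,-15],0,1],[[0,0,-38],0,1],[[2,5,-41],0,1],[[8,20,-35],0,1],[[12,30,-20],0,1],[[14,36,-15],0,1],[[14,38,-8],0,1],[[14,38,-3],0,1],[[12,35,0],0,1],[[8,25,0],0,1],[[4,12,0],0,1],[[2,5,0],0,1]]'

```text
time_s: 22.85
ee_pos: [466.0, -79.9, 191.1]
eef_rot: [-0.049, 0.999, -0.002, 0.023]
contact_force: [0.8, 0.6, -1.7]
gripper_width: 42.6
```

Run:
```python
from h import *
o,cm,p,d=snap("w16"); st()
t=shaft_tip(cm,d)
uv=w2p(cm,[493.6,-62.8,58])[0]
top_circle(cm,d,uv,58,22,tol=2.5)
held_fit(o,cm,d,-5.3,4.7,22)
print(to_tool([493.6,-62.8,110]))
```

```text
t 22.85 tcp [466.  -79.9 191.1] theta 185.66 zax [ 4.650e-02 -7.000e-04 -9.989e-01]
t 22.9 tcp [465.9 -79.8 191. ] theta 185.66 zax [ 4.620e-02 -6.000e-04 -9.989e-01] F [-1.8  0.7 -0.3] w 42.8h.py:57: RuntimeWarning: Mean of empty slice.
  print("tip n",m.sum(),"mean top",np.round(t.mean(0),1),"mid-extent",np.round((P.min(0)+P.max(0))/2,1))
  ret = um.true_divide(
Traceback (most recent call last):
  File "h.py", line 57, in shaft_tip
    print("tip n",m.sum(),"mean top",np.round(t.mean(0),1),"mid-extent",np.round((P.min(0)+P.max(0))/2,1))
                                                                                  ~~~~~^^^
ValueError: zero-size array to reduction operation minimum which has no identity
```

View pics/w16.png

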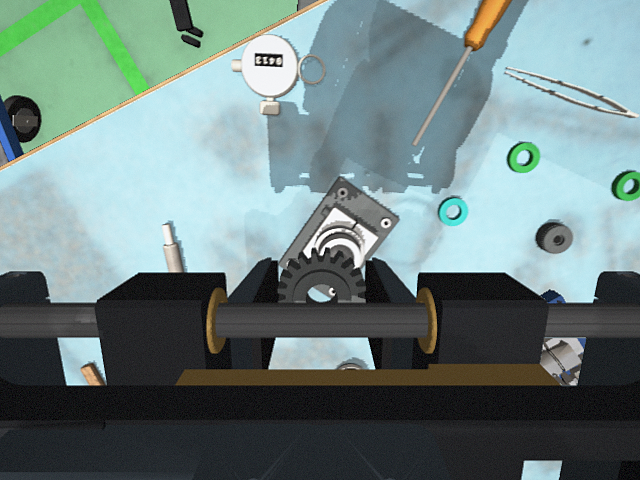

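Emit:
carry_out --plan '[[[-14,6,0],0,1],[[-18,5,1],0,1],[[-9,2,1],0,1],[[-3,1,1],0,1]]'

```text
time_s: 23.23
ee_pos: [512.3, -64.5, 190.9]
eef_rot: [-0.049, 0.999, -0.002, 0.024]
contact_force: [-0.1, 0.8, -1.2]
gripper_width: 42.2
```

Run:
```python
from h import *
o,cm,p,d=snap("w17"); st()
t=shaft_tip(cm,d)
uv=w2p(cm,[493.6,-62.8,58])[0]
top_circle(cm,d,uv,58,22,tol=2.5)
held_fit(o,cm,d,-5.3,4.7,22)
cropv(p,"w17c",150,310,240,400,5)
```

```text
t 23.2333 tcp [512.3 -64.5 190.9] theta 185.58 zax [ 0.0487 -0.0024 -0.9988]
t 23.28 tcp [512.3 -64.5 190.6] theta 185.57 zax [ 0.0487 -0.0023 -0.9988] F [-0.4 -0.3 -1.2] w 42.1
tip n 166 mean top [493.5 -62.6  88.1] mid-extent [493.5 -63.   86.5]
cone fit [493.82 -62.85   0.66] rms 0.59
n 854 fit [492.8 -62.7  17.9] hullcen [492.8 -62.7] rms 0.13 z 58.4
held outer [-1.22 -0.04] n 80 rms 1.65
```

View pics/w17c.png

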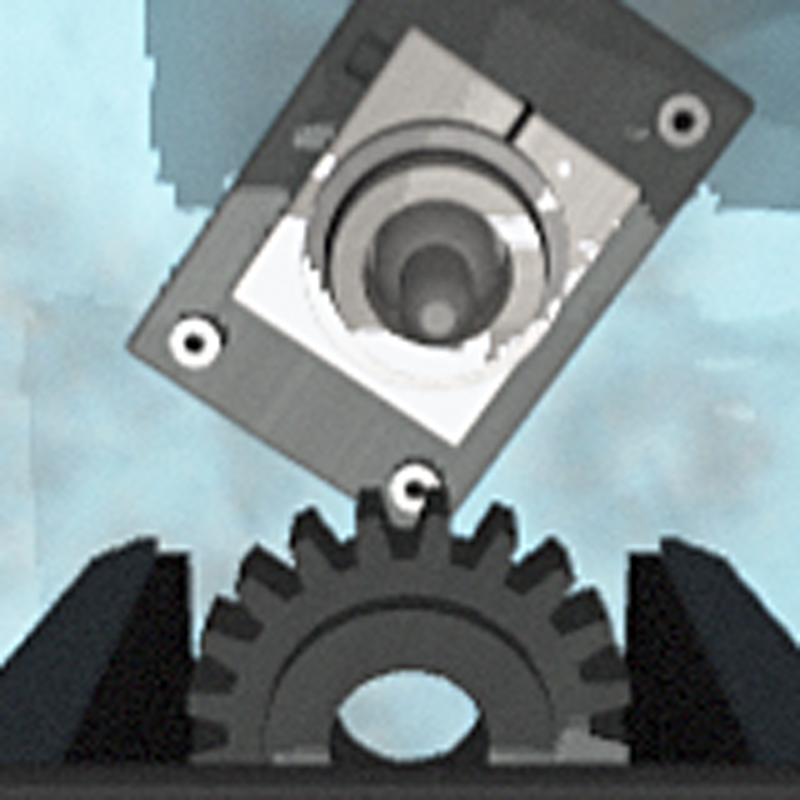

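```bash
cat >> h.py <<'E'
def tool_ray(o,cm,uv,z):
    Rt=R.from_quat(o["eef_rot"]);K=np.array(cm["mtx"]); uv=np.atleast_2d(uv).astype(float)
    r=np.c_[uv,np.ones(len(uv))]@np.linalg.inv(K).T*[1,-1,-1]
    r=Rt.inv().apply(R.from_quat(cm["attitude"]).apply(r)); c=Rt.inv().apply(cm["position"]-o["ee_pos"])
    t=(z-c[2])/r[:,2]; return c+r*t[:,None]
E
python3 - <<'E'
from h import *
o,cm,p,d=load("w17")
print("bore near edge",tool_ray(o,cm,[(240+410/5,150+669/5)],-9.3).round(2))
print("bore sides",tool_ray(o,cm,[(240+338/5,150+715/5),(240+484/5,150+712/5)],-9.3).round(2))
print("tooth tips bottom",np.hypot(*(tool_ray(o,cm,[(240+370/5,150+490/5),(240+436/5,150+490/5)],4.7)[:,:2]).T), tool_ray(o,cm,[(240+370/5,150+490/5),(240+436/5,150+490/5)],4.7).round(1))
print("hub edge front",tool_ray(o,cm,[(240+410/5,150+608/5)],-9.3).round(2))
E
```

```text
bore near edge [[ 7.43  0.13 -9.3 ]]
bore sides [[ 2.8  -6.7  -9.3 ]
 [ 3.1   7.15 -9.3 ]]
tooth tips bottom [21.49312374 21.32405357] [[21.1 -3.8  4.7]
 [21.1  2.8  4.7]]
hub edge front [[13.48  0.13 -9.3 ]]
```

```bash
python3 -c "
from h import *
print(to_tool([493.5,-62.8,102]))"
```

```text
[22.8  4.2 87.6]
```

Emit:
carry_out --plan '[[[6,1,15],0,1],[[7,1.2,28],0,1],[[6,1.2,25],0,1],[[3,0.6,12],0,1]]'

```text
time_s: 23.62
ee_pos: [496.4, -66.6, 109.3]
eef_rot: [-0.048, 0.998, -0.004, 0.028]
contact_force: [-0.8, 0.1, -1.6]
gripper_width: 42.6
```

```bash
python3 -c "
from h import *
bot.read_camera('wrist')
st();print(to_tool([493.5,-62.8,98]))"
```

```text
t 23.67 tcp [495.2 -66.5 108. ] theta 185.51 zax [ 0.0529 -0.0044 -0.9986] F [-2.5 -0.  -5. ] w 42.5
[1.9 3.9 9.8]
```

Emit:
carry_out --plan '[[[1.3,3,4],0,1],[[0.8,1.2,3],0,1],[[0.2,0.3,2],0,1]]'

```text
time_s: 23.92
ee_pos: [492.5, -63.5, 98.4]
eef_rot: [-0.047, 0.999, -0.003, 0.026]
contact_force: [0.2, 0.3, -1.2]
gripper_width: 42.5
```

```bash
python3 -c "
from h import *
o,cm,p,d=snap('w18')
st();print(to_tool([493.5,-62.8,90]))
cropv(p,'w18c',230,310,260,385,6)"
```

```text
t 23.9167 tcp [492.5 -63.5  98.4] theta 185.42 zax [ 0.0517 -0.0044 -0.9987]
t 23.97 tcp [492.5 -63.4  98.3] theta 185.42 zax [ 0.0516 -0.0043 -0.9987] F [-1.3  0.2 -2.2] w 42.4
[-0.6  0.6  8.3]
```

View pics/w18c.png

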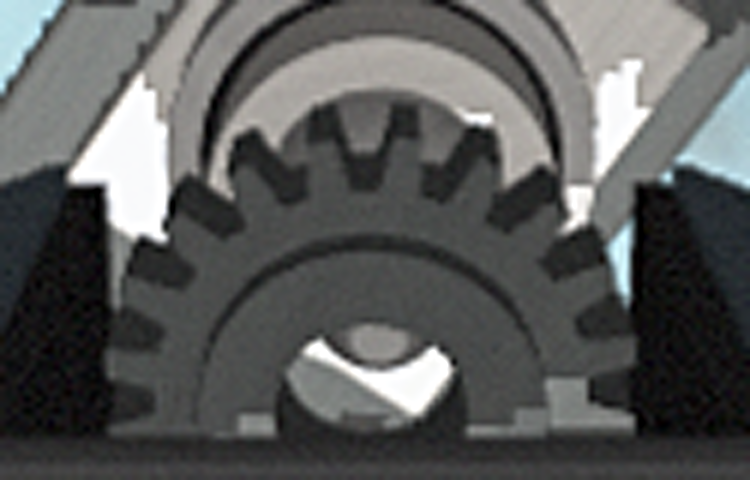

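```bash
python3 -c "
from h import *
tip_px('w18',(260+378/6,230+338/6))
o,cm,p,d=load('w18')
cl=cloud(cm,d); S=cl[282:294,312:336].reshape(-1,3); m=(S[:,2]>84)&(S[:,2]<91)
print(m.sum(),S[m].mean(0).round(1),S[m].min(0).round(1),S[m].max(0).round(1))
print(tool_ray(o,cm,[(260+370/6,230+322/6),(260+278/6,230+380/6),(260+466/6,230+380/6)],-9.3).round(2))"
```

```text
tip world [494.4 -62.7  88. ] tool [-1.4  0.7 10.5]
90 [495.1 -62.8  87.8] [492.6 -66.9  84.3] [498.6 -58.2  90.4]
[[ 7.51 -0.02 -9.3 ]
 [ 2.64 -7.3  -9.3 ]
 [ 2.64  7.57 -9.3 ]]
```

Emit:
carry_out --plan '[[[-0.4,0.4,6],0,1],[[0.2,0.3,7],0,1],[[0.4,0.1,6],0,1]]'

```text
time_s: 24.22
ee_pos: [495.5, -63.2, 80.4]
eef_rot: [-0.047, 0.998, -0.004, 0.028]
contact_force: [0.1, -0.9, -0.6]
gripper_width: 42.9
```

```bash
python3 -c "
from h import *
st();print(to_tool([493.5,-62.9,66]))"
```

```text
t 24.22 tcp [495.5 -63.2  80.4] theta 185.44 zax [ 0.0567 -0.0057 -0.9984] F [ 0.1 -0.9 -0.6] w 42.9
[ 2.7  0.7 14.2]
```

Emit:
carry_out --plan '[[[2.2,0.4,3],0,1],[[0.7,0.2,5],0,1]]'

```text
time_s: 24.38
ee_pos: [493.1, -62.9, 71.2]
eef_rot: [-0.048, 0.998, -0.004, 0.028]
contact_force: [0.8, -0.2, -1.5]
gripper_width: 42.1
```

```bash
python3 -c "
from h import *
st();print(to_tool([493.5,-62.9,66]))"
```

```text
t 24.38 tcp [493.1 -62.9  71.2] theta 185.45 zax [ 0.0569 -0.0058 -0.9984] F [ 0.8 -0.2 -1.5] w 42.1
[-0.1  0.   5.2]
```

Emit:
carry_out --plan '[[[0.2,0,5],0,1],[[0.2,0,3],0,1]]'

```text
time_s: 24.55
ee_pos: [493.0, -62.9, 62.1]
eef_rot: [-0.048, 0.998, -0.004, 0.028]
contact_force: [-3.7, 0.7, 38.8]
gripper_width: 42.4
```

```bash
python3 -c "
from h import *
st();print(to_tool([493.5,-62.9,63]))"
```

```text
t 24.55 tcp [493.  -62.9  62.1] theta 185.45 zax [ 0.0568 -0.0057 -0.9984] F [-3.7  0.7 38.8] w 42.4
[-0.6 -0.  -0.9]
```

Emit:
carry_out --plan '[[[0,0,-0.3],0,1],[[0,0,0.8],0,-0.5]]'

```text
time_s: 24.72
ee_pos: [493.3, -63.0, 61.3]
eef_rot: [-0.048, 0.998, -0.004, 0.029]
contact_force: [0.3, -0.2, -0.3]
gripper_width: 46.6
```

```bash
python3 -c "
from h import *
st();waitgrip(5)"
```

```text
t 24.72 tcp [493.3 -63.   61.3] theta 185.46 zax [ 0.0574 -0.0058 -0.9983] F [ 0.3 -0.2 -0.3] w 46.6
t 24.97 tcp [493.1 -62.9  61.3] theta 185.45 zax [ 0.057  -0.0056 -0.9984] F [-0.   0.7  0.4] w 66.0
```

Emit:
carry_out --plan '[[[0,0,-15],0,-0.5],[[0,0,-40],0,-0.5],[[0,0,-41],0,-0.5],[[-5,5,-41],0,-0.8],[[-5,15,-10],0,-0.8]]'

```text
time_s: 25.38
ee_pos: [490.2, -42.0, 210.8]
eef_rot: [-0.047, 0.999, -0.003, 0.024]
contact_force: [2.5, 0.0, 0.2]
gripper_width: 78.8
```

Run:
```python
from h import *
bot.read_camera('wrist')
o,cm,p,d=snap("w19"); st()
for z,r in [(68,26),(72,18)]:
    uv=w2p(cm,[493.6,-62.8,z])[0]; top_circle(cm,d,uv,z,r,tol=1.8)
u,v=w2p(cm,[493.6,-62.8,68])[0].astype(int); print(u,v)
cropv(p,"w19c",max(v-60,0),v+60,u-70,u+70,5)
```

```text
t 25.4333 tcp [490.6 -39.3 210.6] theta 185.35 zax [ 0.049  -0.0028 -0.9988]
t 25.48 tcp [489.7 -39.9 208.1] theta 185.45 zax [ 0.047  -0.0027 -0.9989] F [-0.1  0.3 -1.2] w 81.6
n 781 fit [492.5 -63.   21.9] hullcen [492.5 -63.1] rms 0.15 z 68.5
n 533 fit [492.4 -61.2  15.4] hullcen [492.2 -61.7] rms 0.84 z 72.5
295 223
```

View pics/w19c.png

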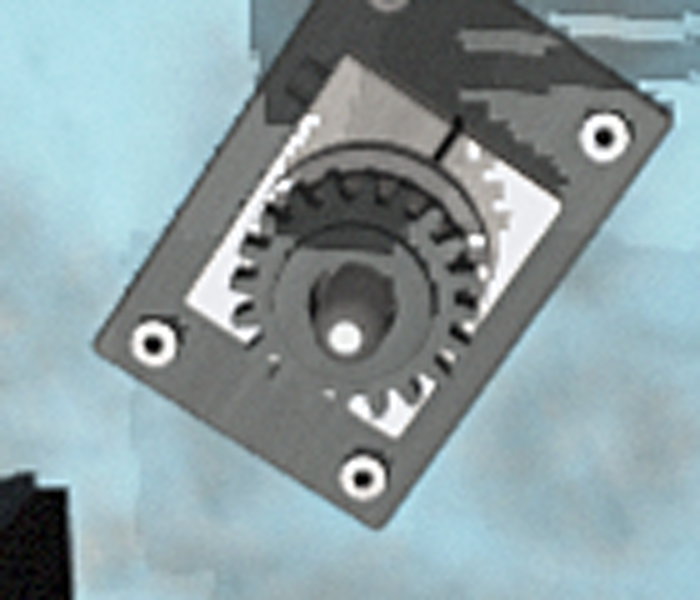

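Emit:
carry_out --plan '[[[0,0,-41],0,-0.8],[[0,0,41],0,-0.8],[[0,0,-41],0,-0.8],[[0,0,41],0,-0.8],[[0,0,-41],0,-0.8],[[0,0,41],0,-0.8],[[0,0,-41],0,-0.8],[[0,0,35],0,-0.8],[[0,5,0],0,-0.8]]'

```text
time_s: 26.23
ee_pos: [470.6, -33.4, 206.6]
eef_rot: [-0.049, 0.999, 0.006, -0.012]
contact_force: [-1.3, -0.8, -2.4]
gripper_width: 82.6
```

Run:
```python
from h import *
bot.read_camera('wrist')
st(); print(to_tool([462,265,150]))
```

```text
t 26.28 tcp [472.2 -32.7 209.9] theta 185.59 zax [-0.0209  0.0111 -0.9997] F [-0.2  0.8  1.9] w 81.9
[-20.  296.5  63.3]
```

Run:
```python
from h import *
P=[]
for n in ["top","scene"]:
    z=np.load(n+"0.npz");P.append(cloud(bot.camera_model(n),z["d"]).reshape(-1,3))
P=np.concatenate(P)
for c in [(456,265),(466,147)]:
  for zlo in (25,75):
    m=(P[:,2]>zlo)&(P[:,2]<500)
    v=P[m][:,:2]-c
    print(c,zlo)
    for th in (160,170,185,200):
        t=np.radians(th); X=v@[np.cos(t),np.sin(t)]; Y=v@[np.cos(t-np.pi/2),np.sin(t-np.pi/2)]
        dx=np.maximum(np.maximum(X-110,-X-38),0); dy=np.maximum(np.abs(Y)-89,0); dd=np.hypot(dx,dy); i=dd.argmin()
        print(th,dd[i].round(),P[m][i].round())
```

```text
(456, 265) 25
160 0.0 [506. 336.  26.]
170 0.0 [506. 336.  26.]
185 3.0 [493. 309.  27.]
200 0.0 [331. 293.  26.]
(456, 265) 75
160 17.0 [375. 401. 257.]
170 20.0 [351. 388. 246.]
185 32.0 [318. 369. 213.]
200 37.0 [559. 201.  91.]
(466, 147) 25
160 12.0 [527. 168.  25.]
170 18.0 [527. 168.  25.]
185 24.0 [526. 164.  26.]
200 25.0 [526. 164.  26.]
(466, 147) 75
160 31.0 [559. 201.  91.]
170 44.0 [559. 201.  91.]
185 52.0 [554. 169. 121.]
200 50.0 [558. 151.  89.]
```

Emit:
carry_out --plan '[[[-2,15,0],0,-0.8],[[-3,30,0],0,-0.8],[[-3,38,0],0,-0.8],[[-3,40,0],0,-0.8],[[-3,40,2],0,-0.8],[[-2,40,5],0,-0.8],[[-2,38,10],0,-0.6],[[-1,28,15],0,-0.4],[[-1,16,15],0,-0.3],[[0,8,10],0,-0.3],[[0,3,5],0,-0.3]]'

```text
time_s: 27.2
ee_pos: [468.1, 278.7, 157.3]
eef_rot: [-0.048, 0.999, 0.008, -0.001]
contact_force: [-0.1, -0.2, 0.5]
gripper_width: 59.4
```

Run:
```python
from h import *
bot.read_camera('wrist')
o,cm,p,d=snap("w20"); st()
for q in bot.masks_of('wrist','low_spacer'): print(round(q['confidence'],2),np.round(q['bbox']))
print(w2p(cm,[455.7,265,8]))
```

```text
t 27.25 tcp [467.9 278.4 156.9] theta 185.5 zax [-0.0033  0.015  -0.9999]
t 27.3 tcp [468.2 277.4 157.6] theta 185.46 zax [-0.0032  0.0147 -0.9999] F [ 0.9 -0.3  0.6] w 59.2
0.82 [296. 201. 324. 233.]
0.8 [ 36. 170.  75. 202.]
0.64 [230. 141. 264. 174.]
0.62 [103. 106. 138. 139.]
[[305.26409593 214.73376182]]
```

View pics/w20.png

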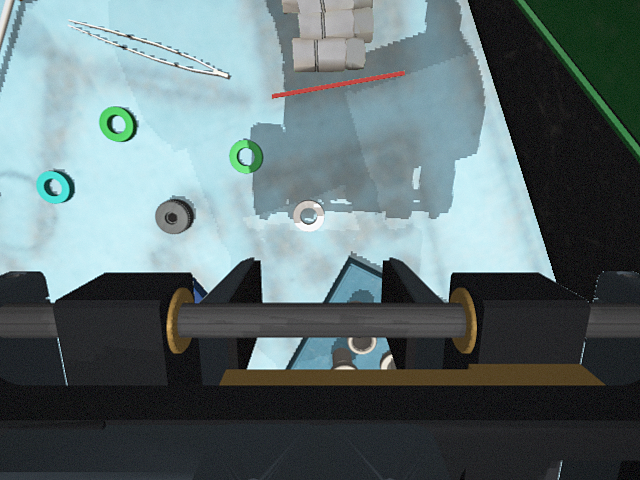

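The pale ring is at px (309,215); green at (118,124), (246,157); turquoise (55,187); cap at (174,216). Measuring the pale one.

Run:
```python
from h import *
o,cm,p,d=load("w20")
f=top_circle(cm,d,(309,215.5),8,18,tol=2)
cropv(p,"w20c",180,250,260,360,7)
print(px2plane(cm,[(310,217),(308.5,215)],8).round(1))
print(to_tool([f[0],f[1],4]))
f=top_circle(cm,d,(174,217),16,20,tol=2)
```

```text
n 548 fit [456.2 268.2  13.8] hullcen [456.2 268.3] rms 0.21 z 8.5
[[457.3 269.4   8. ]
 [455.7 267.9   8. ]]
[ 13.   -9.7 154.1]
n 782 fit [467.1 151.4  14.4] hullcen [467.1 151.3] rms 0.26 z 16.5
```

View pics/w20c.png

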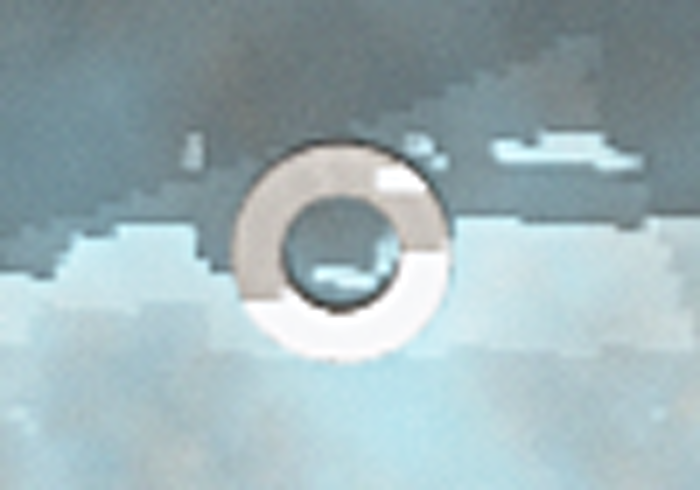

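Emit:
carry_out --plan '[[[3,-2,20],0,-0.3],[[3,-2.5,33],0,-0.2],[[3,-2.5,35],0,-0.2],[[2,-2,28],0,-0.2],[[1,-1,15],0,-0.2]]'

```text
time_s: 27.77
ee_pos: [465.7, 263.7, 31.8]
eef_rot: [-0.044, 0.999, 0.01, 0.007]
contact_force: [-0.4, -0.8, -0.5]
gripper_width: 54.7
```

Run:
```python
from h import *
bot.read_camera('wrist')
st(); print(to_tool([456.2,268.2,3.5]))
```

```text
t 27.82 tcp [464.8 263.   30.2] theta 185.03 zax [ 0.0113  0.0195 -0.9997] F [-1.6 -1.1 -3.8] w 55.1
[ 8.5  5.4 26.7]
```

Emit:
carry_out --plan '[[[4,2.5,10],0,-0.1],[[3,2,9],0,0],[[1,0.8,5],0,0]]'

```text
time_s: 28.07
ee_pos: [459.2, 265.5, 7.8]
eef_rot: [-0.042, 0.999, 0.01, 0.007]
contact_force: [0.5, -0.2, 0.2]
gripper_width: 46.1
```

Run:
```python
from h import *
bot.read_camera('wrist')
st(); print(to_tool([456.2,268.2,3.5]))
```

```text
t 28.12 tcp [458.9 265.5   7.3] theta 184.78 zax [ 0.0131  0.0198 -0.9997] F [-1.4 -0.4 -0.8] w 45.7
[2.5 2.8 3.8]
```

Emit:
carry_out --plan '[[[2.2,2.5,3.5],0,0],[[0.5,0.5,1.2],0,1]]'

```text
time_s: 28.28
ee_pos: [457.2, 268.4, 3.7]
eef_rot: [-0.041, 0.999, 0.01, 0.008]
contact_force: [0.1, -0.6, -0.2]
gripper_width: 41.2
```

Run:
```python
from h import *
st();print(to_tool([456.2,268.2,3.5]))
waitgrip(); print(to_tool([456.2,268.2,3.5]))
```

```text
t 28.28 tcp [457.2 268.4   3.7] theta 184.74 zax [ 0.0151  0.0206 -0.9997] F [ 0.1 -0.6 -0.2] w 41.2
[ 1.  -0.1  0.2]
t 28.58 tcp [457.4 268.4   3.9] theta 184.75 zax [ 0.0154  0.0207 -0.9997] F [0.4 0.1 3.7] w 25.6
[ 1.2 -0.1  0.4]
```

Emit:
carry_out --plan '[[[0,0,-15],0,1],[[0,0,-38],0,1],[[0,-5,-41],0,1],[[-2,-20,-38],0,1],[[-4,-32,-25],0,1],[[-6,-38,-12],0,1],[[-7,-40,-5],0,1],[[-8,-40,0],0,1],[[-8,-40,0],0,1],[[-8,-40,0],0,1],[[-7,-36,2],0,1],[[-5,-25,2],0,1],[[-3,-12,2],0,1],[[-1,-5,2],0,1]]'

```text
time_s: 29.75
ee_pos: [545.2, -74.2, 176.0]
eef_rot: [-0.044, 0.999, 0.008, 0.012]
contact_force: [0.0, -0.1, -0.4]
gripper_width: 26.2
```

Run:
```python
from h import *
bot.read_camera('wrist')
o,cm,p,d=snap("w21"); st(); print(to_tool([512,-62.8,175]))
```

```text
t 29.8 tcp [545.  -74.1 175.6] theta 185.08 zax [ 0.0235  0.0173 -0.9996]
t 29.85 tcp [544.5 -72.6 175.7] theta 185.12 zax [ 0.0228  0.0178 -0.9996] F [ 0.  -0.1 -0.9] w 26.2
[31.5 12.7  0.1]
```

View pics/w21.png

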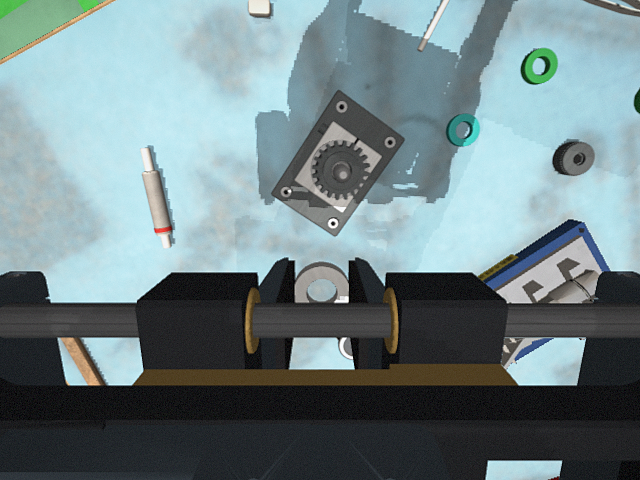

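Run:
```python
from h import *
o,cm,p,d=load("w21")
shaft_tip(cm,d)
uv=w2p(cm,[493.6,-62.8,68])[0]; top_circle(cm,d,uv,68,26,tol=1.8)
held_fit(o,cm,d,-4.1,3.9,14,7.5,cc=322)
cropv(p,"w21c",240,310,270,370,7)
print(to_tool([493.6,-62.8,105]))
```

```text
tip n 204 mean top [493.6 -62.8  88. ] mid-extent [493.8 -62.8  86.5]
cone fit [493.88 -62.8    0.59] rms 0.67
n 1036 fit [492.5 -63.1  21.8] hullcen [492.5 -63. ] rms 0.14 z 68.5
held outer [ 0.61 -0.14] n 50 rms 0.15
held bore [ 1.07 -0.01] n 32 rms 2.25
[51.5 13.2 69.7]
```

View pics/w21c.png

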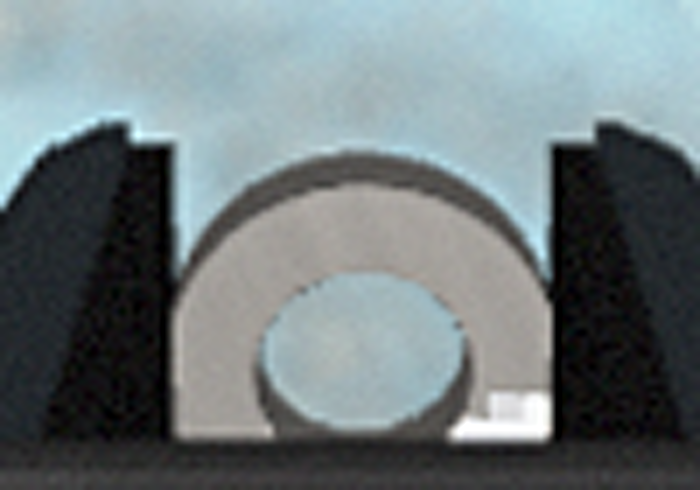

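Emit:
carry_out --plan '[[[10,3,5],0,1],[[16,4,15],0,1],[[14,4,22],0,1],[[8,2,16],0,1],[[3,1,8],0,1]]'

```text
time_s: 30.27
ee_pos: [492.0, -54.0, 108.9]
eef_rot: [-0.048, 0.999, 0.009, 0.014]
contact_force: [0.6, -0.4, -0.2]
gripper_width: 26.3
```

Run:
```python
from h import *
bot.read_camera('wrist')
st(); print(to_tool([494.3,-62.7,98]))
```

```text
t 30.32 tcp [491.  -53.5 108. ] theta 185.48 zax [ 0.0243  0.0193 -0.9995] F [-2.8  1.7 -1.8] w 25.9
[-2.2 -9.7  9.9]
```

Emit:
carry_out --plan '[[[-1,-4,4],0,1],[[-1,-4,3],0,1],[[-0.3,-1.5,2.5],0,1]]'

```text
time_s: 30.57
ee_pos: [494.6, -59.7, 98.8]
eef_rot: [-0.05, 0.999, 0.009, 0.013]
contact_force: [-0.7, 0.0, -0.1]
gripper_width: 25.6
```

Run:
```python
from h import *
bot.read_camera('wrist')
st(); print(to_tool([494.3,-62.7,98]))
```

```text
t 30.62 tcp [494.5 -59.9  98.4] theta 185.71 zax [ 0.024   0.02   -0.9995] F [-0.5 -0.1 -1.4] w 25.9
[ 0.5 -2.8  0.4]
```

Emit:
carry_out --plan '[[[0.6,-3,0.8],0,1],[[0.3,-0.6,0.8],0,1]]'

```text
time_s: 30.78
ee_pos: [495.1, -63.9, 97.2]
eef_rot: [-0.05, 0.999, 0.009, 0.013]
contact_force: [-0.3, 0.1, -0.8]
gripper_width: 25.7
```

Run:
```python
from h import *
bot.read_camera('wrist')
o,cm,p,d=snap("w22"); st(); print(to_tool([494.3,-62.7,98]))
cropv(p,"w22c",230,310,260,385,6)
```

```text
t 30.8333 tcp [495.  -63.9  97.1] theta 185.71 zax [ 0.0253  0.0197 -0.9995]
t 30.88 tcp [494.8 -63.8  97.1] theta 185.71 zax [ 0.0251  0.0197 -0.9995] F [-0.2 -0.5 -0.5] w 26.2
[ 0.4  1.1 -0.9]
```

View pics/w22c.png

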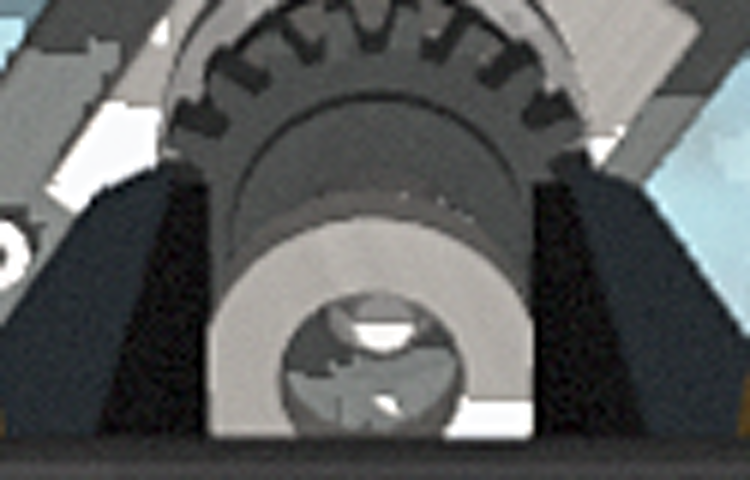

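Run:
```python
from h import *
tip_px('w22',(323.8,283.3))
o,cm,p,d=load('w22'); held_fit(o,cm,d,-4.1,3.9,14)
print("bore: near, left, right", tool_ray(o,cm,[(260+372/6,230+292/6),(260+280/6,230+375/6),(260+464/6,230+370/6)],-4.1).round(1))
```

```text
tip world [494.3 -62.7  88. ] tool [0.8 1.1 9.1]
held outer [ 0.61 -0.1 ] n 50 rms 0.14
bore: near, left, right [[ 8.1  0.2 -4.1]
 [ 1.  -7.3 -4.1]
 [ 1.4  7.7 -4.1]]
```

Emit:
carry_out --plan '[[[0.4,0.9,3.5],0,1],[[0.4,0.2,4],0,1],[[0.3,0,3],0,1]]'

```text
time_s: 31.13
ee_pos: [494.5, -62.8, 86.7]
eef_rot: [-0.049, 0.999, 0.009, 0.014]
contact_force: [-0.4, 0.6, -1.7]
gripper_width: 25.9
```

Run:
```python
from h import *
bot.read_camera('wrist')
st(); print(to_tool([494.3,-62.8,78]))
```

```text
t 31.18 tcp [494.1 -62.7  86.2] theta 185.67 zax [ 0.0261  0.0195 -0.9995] F [-0.6 -0.3 -0.5] w 25.8
[ 0.1 -0.2  8.2]
```

Underside now at ≈82, past the nose, no side force. Continuing down.

Emit:
carry_out --plan '[[[0.3,-0.1,5],0,1],[[0.2,-0.1,4],0,1]]'

```text
time_s: 31.35
ee_pos: [494.0, -62.8, 76.7]
eef_rot: [-0.05, 0.999, 0.009, 0.014]
contact_force: [0.7, -0.1, -0.7]
gripper_width: 26.2
```

Run:
```python
from h import *
bot.read_camera('wrist')
st(); print(to_tool([494.3,-62.8,76]))
```

```text
t 31.4 tcp [493.7 -62.7  76.1] theta 185.67 zax [ 0.0258  0.0196 -0.9995] F [-0.8  0.1 -0.8] w 26.0
[-0.6 -0.1  0.2]
```

Emit:
carry_out --plan '[[[-0.3,0,1.6],0,1]]'

```text
time_s: 31.48
ee_pos: [494.4, -62.7, 74.8]
eef_rot: [-0.049, 0.999, 0.009, 0.014]
contact_force: [-6.3, 1.0, 38.9]
gripper_width: 26.0
```

Run:
```python
from h import *
bot.read_camera('wrist')
st(); print(to_tool([494.3,-62.8,76]))
```

```text
t 31.53 tcp [494.5 -62.8  74.7] theta 185.67 zax [ 0.0266  0.0194 -0.9995] F [-4.1 -0.9 15.9] w 26.4
[ 0.1  0.  -1.3]
```

Landed. Release.

Emit:
carry_out --plan '[[[0,0,0.3],0,-0.4]]'

```text
time_s: 31.62
ee_pos: [494.6, -62.8, 74.6]
eef_rot: [-0.05, 0.999, 0.009, 0.014]
contact_force: [0.2, -0.4, 0.0]
gripper_width: 30.7
```

Run:
```python
from h import *
st();waitgrip(5)
```

```text
t 31.62 tcp [494.6 -62.8  74.6] theta 185.68 zax [ 0.0268  0.0193 -0.9995] F [ 0.2 -0.4  0. ] w 30.7
t 31.87 tcp [494.4 -62.7  74.3] theta 185.68 zax [ 0.0263  0.0194 -0.9995] F [-0.3  0.5  0.5] w 49.7
```

Emit:
carry_out --plan '[[[0,0,-15],0,-0.4],[[0,0,-38],0,-0.4],[[0,0,-41],0,-0.4],[[-2,12,-25],0,-0.4],[[-2,15,-8],0,-0.4]]'

```text
time_s: 32.28
ee_pos: [490.3, -38.7, 204.0]
eef_rot: [-0.048, 0.999, 0.01, 0.01]
contact_force: [0.6, 0.2, 0.2]
gripper_width: 63.7
```

Run:
```python
from h import *
bot.read_camera('wrist')
o,cm,p,d=snap("w23"); st()
for z,r in [(80,18),(68,26)]:
    uv=w2p(cm,[493.6,-62.8,z])[0]; top_circle(cm,d,uv,z,r,tol=1.8)
u,v=w2p(cm,[493.6,-62.8,75])[0].astype(int); print(u,v)
cropv(p,"w23c",max(v-55,0),v+55,u-65,u+65,5)
```

```text
t 32.3333 tcp [490.6 -36.5 204.5] theta 185.58 zax [ 0.0199  0.0218 -0.9996]
t 32.38 tcp [490.1 -37.3 202.5] theta 185.67 zax [ 0.0184  0.0217 -0.9996] F [ 0.4 -0.2 -1.2] w 64.0
n 622 fit [492.9 -62.8  13.9] hullcen [492.9 -62.9] rms 0.14 z 80.5
n 668 fit [492.4 -63.1  21.9] hullcen [492.4 -63.1] rms 0.14 z 68.5
287 231
```

View pics/w23c.png

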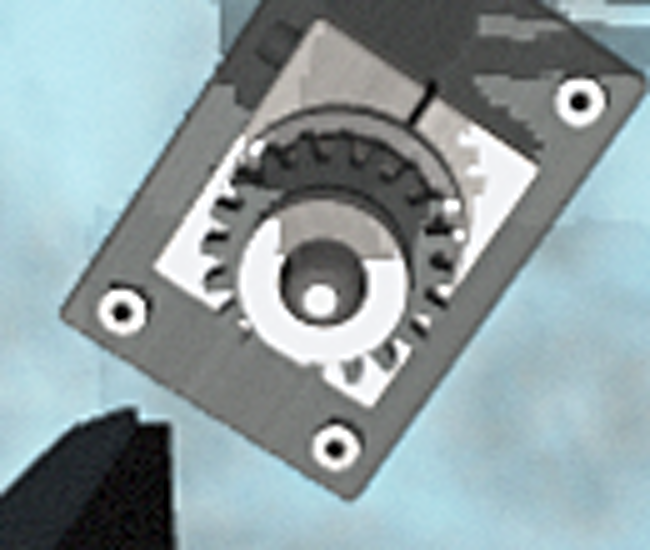

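```bash
python3 -c "
from h import *
print(to_tool([475,151,140]))"
```

```text
[ -2.2 187.6  66.3]
```

Emit:
carry_out --plan '[[[0,15,0],0,-0.4],[[0,30,0],0,-0.4],[[0,38,5],0,-0.4],[[0,38,12],0,-0.4],[[0,32,15],0,-0.4],[[-1,20,16],0,-0.4],[[-1,9,12],0,-0.4],[[0,3,7],0,-0.4]]'

```text
time_s: 33.05
ee_pos: [473.3, 151.9, 131.1]
eef_rot: [-0.049, 0.999, 0.009, 0.008]
contact_force: [-1.8, -0.9, 0.9]
gripper_width: 63.8
```

Run:
```python
from h import *
bot.read_camera('wrist')
o,cm,p,d=snap("w24"); st()
for q in bot.masks_of('wrist','end_cap'): print(round(q['confidence'],2),np.round(q['bbox']))
uv=w2p(cm,[467.1,151.4,16])[0]; print(uv)
f=top_circle(cm,d,uv,16,21,tol=2)
print(to_tool([f[0],f[1],5]))
```

```text
t 33.1 tcp [472.6 151.6 130.1] theta 185.59 zax [ 0.014   0.0188 -0.9997]
t 33.15 tcp [473.1 150.7 131.4] theta 185.56 zax [ 0.0146  0.0187 -0.9997] F [ 0.5 -0.6 -0.5] w 63.8
0.62 [300. 208. 336. 248.]
[319.50430414 229.330264  ]
n 876 fit [467.1 150.9  14.4] hullcen [467.1 150.8] rms 0.28 z 16.4
[  9.   -0.9 127.3]
```

View pics/w24.png

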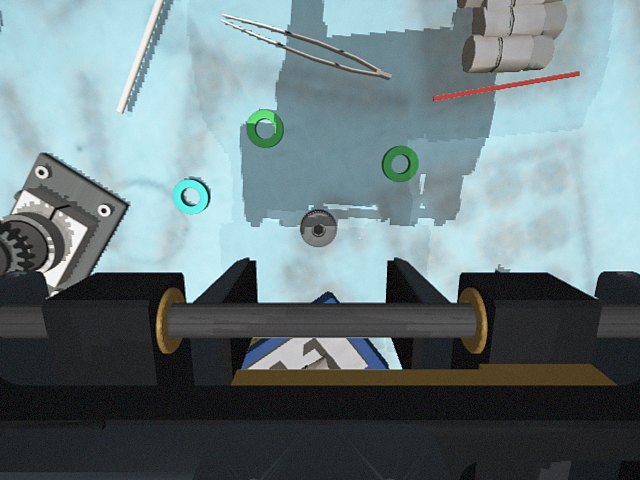

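Emit:
carry_out --plan '[[[2,0,18],0,-0.3],[[2.5,0,32],0,-0.2],[[2,0,32],0,-0.2],[[1.5,0,20],0,-0.1],[[1,0,10],0,-0.1]]'

```text
time_s: 33.62
ee_pos: [473.8, 146.5, 22.2]
eef_rot: [-0.045, 0.999, 0.009, 0.015]
contact_force: [-1.0, -0.3, 0.3]
gripper_width: 50.2
```

Run:
```python
from h import *
bot.read_camera('wrist')
st(); print(to_tool([467.1,150.9,5]))
```

```text
t 33.67 tcp [473.1 146.2  21.3] theta 185.21 zax [ 0.028   0.0198 -0.9994] F [-2.  -0.1 -1.7] w 50.7
[ 6.1  4.9 16.2]
```

Emit:
carry_out --plan '[[[3,2.8,4],0,-0.1],[[2.5,2.2,7],0,-0.1],[[0.8,0.5,4.5],0,0]]'

```text
time_s: 33.92
ee_pos: [468.5, 149.6, 6.8]
eef_rot: [-0.044, 0.999, 0.009, 0.016]
contact_force: [-0.2, -1.0, -0.0]
gripper_width: 46.8
```

Run:
```python
from h import *
bot.read_camera('wrist')
st(); print(to_tool([467.1,150.9,5]))
```

```text
t 33.97 tcp [468.3 149.6   6.3] theta 185.04 zax [ 0.0303  0.0198 -0.9993] F [-0.4  0.  -0.4] w 45.6
[1.1 1.3 1.3]
```

Emit:
carry_out --plan '[[[1.3,1.3,1.5],0,1],[[0.3,0.1,1],0,1]]'

```text
time_s: 34.13
ee_pos: [467.2, 151.1, 4.4]
eef_rot: [-0.044, 0.999, 0.009, 0.016]
contact_force: [-0.1, 0.3, 0.8]
gripper_width: 35.1
```

Run:
```python
from h import *
waitgrip(9); print(to_tool([467.1,150.9,5]))
```

```text
t 34.38 tcp [467.3 151.    4.4] theta 185.03 zax [ 0.0318  0.0201 -0.9993] F [ 0.4  1.2 -0.4] w 28.8
[ 0.2 -0.  -0.6]
```

Emit:
carry_out --plan '[[[0,0,-15],0,1],[[0,0,-38],0,1],[[0,-5,-41],0,1],[[-3,-18,-38],0,1],[[-6,-30,-25],0,1],[[-8,-36,-12],0,1],[[-9,-38,-4],0,1],[[-9,-36,0],0,1],[[-7,-25,2],0,1],[[-4,-12,2],0,1],[[-2,-5,2],0,1]]'

```text
time_s: 35.3
ee_pos: [530.1, -60.6, 180.9]
eef_rot: [-0.046, 0.999, 0.007, 0.019]
contact_force: [-0.4, 0.4, -1.4]
gripper_width: 29.0
```

Run:
```python
from h import *
bot.read_camera('wrist')
o,cm,p,d=snap("w25"); st()
shaft_tip(cm,d)
uv=w2p(cm,[493.6,-62.8,80])[0]; top_circle(cm,d,uv,80,18,tol=1.8)
held_fit(o,cm,d,-11.6,4.4,15)
print(to_tool([493.6,-62.8,110]))
```

```text
t 35.35 tcp [530.1 -60.6 180.4] theta 185.33 zax [ 0.0363  0.0161 -0.9992]
t 35.4 tcp [529.4 -59.1 180.3] theta 185.36 zax [ 0.0354  0.0168 -0.9992] F [ 0.5  0.5 -0.9] w 28.8
tip n 195 mean top [493.7 -62.9  88. ] mid-extent [493.7 -62.7  86.4]
cone fit [493.8  -62.86   0.59] rms 0.64
n 798 fit [493.  -63.   13.8] hullcen [493.  -62.9] rms 0.12 z 80.5
held outer [-1.31 -0.17] n 54 rms 0.16
[38.5 -1.3 68.9]
```

View pics/w25.png

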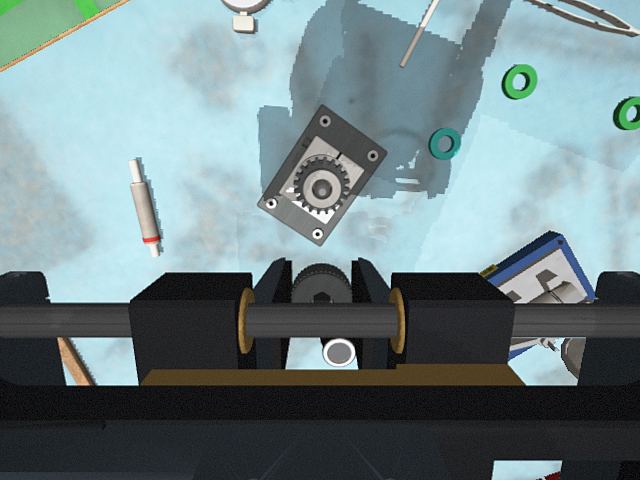

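Run:
```python
from h import *
o,cm,p,d=load("w25")
cropv(p,"w25c",250,310,280,365,8)
cl=cloud(cm,d); Rt=R.from_quat(o["eef_rot"]); T=Rt.inv().apply(cl.reshape(-1,3)-o["ee_pos"]).reshape(cl.shape)
for c in (308,315,322,330,337): print(c,[tuple(int(round(v)) for v in T[r,c]) for r in range(260,302,3)])
```

```text
308 [(-39, -14, 182), (-42, -14, 181), (13, -7, 0), (13, -7, -4), (13, -6, -8), (12, -6, -10), (12, -6, -13), (10, -6, -12), (9, -6, -13), (7, -6, -12), (5, -6, -12), (4, -6, -12), (3, -6, -12), (2, -6, -13)]
315 [(-39, -7, 183), (-42, -7, 181), (13, -3, -1), (14, -3, -6), (13, -3, -9), (13, -3, -12), (11, -3, -12), (10, -3, -13), (8, -3, -12), (7, -3, -13), (6, -3, -12), (4, -3, -12), (1, -3, -9), (0, -3, -10)]
322 [(-39, 1, 182), (14, 0, 3), (14, 0, -3), (14, 0, -6), (13, 0, -9), (13, 0, -13), (11, 0, -12), (10, 0, -12), (8, 0, -11), (7, 0, -13), (6, 0, -13), (3, 0, -10), (1, 0, -8), (0, 0, -10)]
330 [(-39, 9, 181), (-42, 9, 183), (13, 4, 0), (14, 4, -7), (13, 4, -10), (13, 4, -12), (12, 4, -13), (10, 4, -12), (9, 4, -13), (7, 4, -12), (5, 4, -12), (4, 4, -12), (1, 4, -9), (0, 4, -9)]
337 [(-39, 16, 181), (-42, 16, 181), (-45, 16, 181), (13, 7, -3), (12, 7, -7), (12, 7, -10), (11, 7, -11), (10, 7, -12), (9, 7, -13), (7, 7, -13), (5, 7, -12), (4, 7, -12), (2, 7, -12), (1, 7, -12)]
```

View pics/w25c.png

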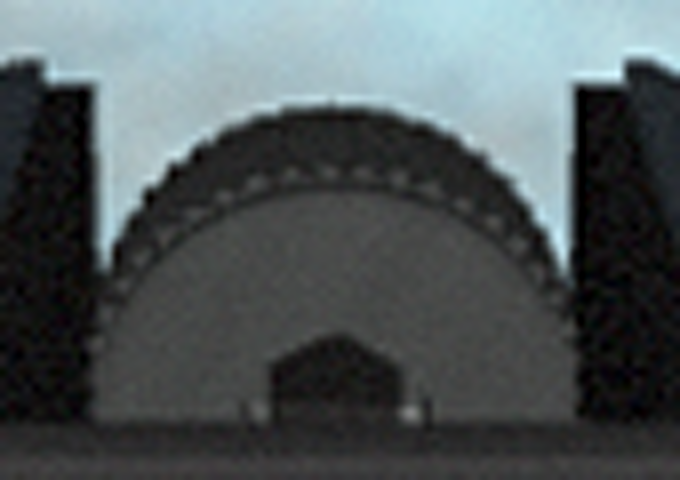

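Run:
```python
from h import *
o,cm,p,d=load("w25")
pts=[(340,188),(250,205),(430,205),(180,235),(500,235),(120,290),(560,290)]
S=tool_ray(o,cm,[(280+a/8,250+b/8) for a,b in pts],-11.6)[:,:2]; print(S.round(2))
f=least_squares(lambda q:np.hypot(S[:,0]-q[0],S[:,1]-q[1])-q[2],[0,0,14.4]); print(f.x.round(2))
f=least_squares(lambda q:np.hypot(S[:,0]-q[0],S[:,1]-q[1])-14.4,[0,0]); print(f.x.round(2))
print("hex apex",tool_ray(o,cm,[(280+338/8,250+335/8)],-11.6).round(2))
held_fit(o,cm,d,-11.6,4.4,14.4)
```

```text
[[ 13.35   0.38]
 [ 12.31  -4.82]
 [ 12.31   5.58]
 [ 10.48  -8.88]
 [ 10.48   9.65]
 [  7.1  -12.42]
 [  7.09  13.18]]
[-3.16  0.38 16.42]
[-0.76  0.38]
hex apex [[  4.3    0.27 -11.6 ]]
held outer [-0.64 -0.18] n 52 rms 0.19
```

```bash
python3 -c "
from h import *
st();print(to_tool([492.9,-62.9,106]))"
```

```text
t 35.4 tcp [529.4 -59.1 180.3] theta 185.36 zax [ 0.0354  0.0168 -0.9992] F [ 0.5  0.5 -0.9] w 28.8
[39.4 -1.4 72.9]
```

Emit:
carry_out --plan '[[[8,0,5],0,1],[[13,0,18],0,1],[[11,0,24],0,1],[[6,0,16],0,1],[[2,0,7],0,1]]'

```text
time_s: 35.82
ee_pos: [486.8, -54.5, 106.6]
eef_rot: [-0.05, 0.999, 0.008, 0.018]
contact_force: [-1.5, 0.8, -0.6]
gripper_width: 29.0
```

Run:
```python
from h import *
bot.read_camera('wrist')
st(); print(to_tool([492.9,-62.9,99]))
```

```text
t 35.87 tcp [485.8 -54.1 105.9] theta 185.75 zax [ 0.0334  0.0188 -0.9993] F [-2.8  1.3 -3.2] w 28.8
[-5.9 -9.6  6.9]
```

Emit:
carry_out --plan '[[[-3,-4.5,1],0,1],[[-2,-4,2],0,1],[[-0.5,-2,2],0,1]]'

```text
time_s: 36.12
ee_pos: [491.2, -61.4, 100.8]
eef_rot: [-0.052, 0.998, 0.009, 0.016]
contact_force: [-0.4, -1.2, -0.8]
gripper_width: 28.7
```

Run:
```python
from h import *
bot.read_camera('wrist')
st(); print(to_tool([492.9,-62.9,97]))
```

```text
t 36.17 tcp [491.2 -61.6 100.6] theta 185.96 zax [ 0.0315  0.0196 -0.9993] F [-0.  -0.6 -1.6] w 28.9
[-1.4 -1.5  3.6]
```

Emit:
carry_out --plan '[[[-1,-1.3,2.5],0,1],[[0,-0.3,2.5],0,1]]'

```text
time_s: 36.33
ee_pos: [493.7, -63.3, 96.2]
eef_rot: [-0.052, 0.998, 0.009, 0.017]
contact_force: [-0.4, 0.3, -1.7]
gripper_width: 29.0
```

Run:
```python
from h import *
bot.read_camera('wrist')
o,cm,p,d=snap("w26"); st(); print(to_tool([492.9,-62.9,92]))
cropv(p,"w26c",200,310,250,395,5)
held_fit(o,cm,d,-11.6,4.4,14.4)
uv=w2p(cm,[493.6,-62.8,80])[0];print(uv)
```

```text
t 36.3833 tcp [493.4 -63.3  95.8] theta 185.96 zax [ 0.0331  0.0192 -0.9993]
t 36.43 tcp [493.1 -63.2  95.8] theta 185.95 zax [ 0.0326  0.0194 -0.9993] F [-1.  -0.3 -0.8] w 28.6
[0.3 0.2 3.8]
held outer [-0.61 -0.19] n 52 rms 0.19
[322.01595902 279.81970344]
```

View pics/w26c.png

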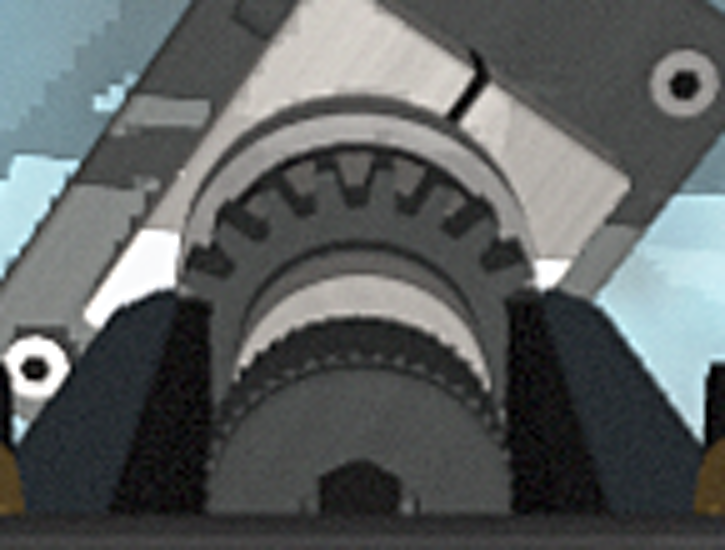

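Emit:
carry_out --plan '[[[0.4,0.2,4],0,1],[[0.4,0,3.5],0,1]]'

```text
time_s: 36.6
ee_pos: [493.0, -63.0, 88.5]
eef_rot: [-0.052, 0.998, 0.009, 0.017]
contact_force: [-0.3, -0.3, 0.1]
gripper_width: 29.0
```

Run:
```python
from h import *
bot.read_camera('wrist')
st(); print(to_tool([492.9,-62.9,85]))
```

```text
t 36.65 tcp [492.7 -63.   87.9] theta 185.95 zax [ 0.0331  0.0192 -0.9993] F [-1.3  0.6 -1.4] w 28.4
[-0.1 -0.   2.9]
```

Emit:
carry_out --plan '[[[0,0,2.5],0,1],[[0.2,0,2],0,1]]'

```text
time_s: 36.82
ee_pos: [493.2, -63.0, 83.6]
eef_rot: [-0.052, 0.998, 0.009, 0.018]
contact_force: [-4.8, 0.2, 43.9]
gripper_width: 29.0
```

Run:
```python
from h import *
bot.read_camera('wrist')
st(); print(to_tool([492.9,-62.9,84.4]))
```

```text
t 36.87 tcp [493.4 -63.1  83.8] theta 185.94 zax [ 0.035   0.0188 -0.9992] F [-3.9  0.9 21.4] w 28.6
[ 0.5  0.2 -0.6]
```

Home at the expected height (84.4 nominal). Release and retreat.

Emit:
carry_out --plan '[[[0,0,0],0,-0.4]]'

```text
time_s: 36.95
ee_pos: [493.7, -63.1, 83.9]
eef_rot: [-0.052, 0.998, 0.008, 0.018]
contact_force: [0.8, 0.5, -0.6]
gripper_width: 33.1
```

Run:
```python
from h import *
st();waitgrip(5)
```

```text
t 36.95 tcp [493.7 -63.1  83.9] theta 185.94 zax [ 0.0356  0.0187 -0.9992] F [ 0.8  0.5 -0.6] w 33.1
t 37.2 tcp [493.3 -63.   83.6] theta 185.94 zax [ 0.0347  0.0189 -0.9992] F [0.1 0.3 0.8] w 52.8
```

Emit:
carry_out --plan '[[[0,0,-15],0,-0.4],[[0,0,-38],0,-0.4],[[0,0,-41],0,-0.4],[[-2,12,-25],0,-0.4],[[-2,15,-8],0,-0.4],[[0,5,0],0,-0.4]]'

```text
time_s: 37.7
ee_pos: [488.2, -33.1, 215.1]
eef_rot: [-0.051, 0.999, 0.009, 0.015]
contact_force: [0.1, -0.0, -0.4]
gripper_width: 63.8
```

Run:
```python
from h import *
bot.read_camera('wrist')
o,cm,p,d=snap("w27"); st()
for z,r in [(96,18),(80,18),(68,26)]:
    try:
        uv=w2p(cm,[493.6,-62.8,z])[0]; top_circle(cm,d,uv,z,r,tol=1.8)
    except Exception as e: print(z,e)
cl=cloud(cm,d); m=(np.abs(cl[...,2]-96)<3)&(np.hypot(cl[...,0]-493.4,cl[...,1]+62.8)<13)&(np.hypot(cl[...,0]-493.4,cl[...,1]+62.8)>6)
P=cl[m]; print("cap plane",np.linalg.lstsq(np.c_[P[:,:2]-[493.4,-62.8],np.ones(len(P))],P[:,2],rcond=None)[0].round(4),m.sum())
u,v=w2p(cm,[493.6,-62.8,75])[0].astype(int); print(u,v)
cropv(p,"w27c",max(v-60,0),v+60,max(u-75,0),u+75,5)
pt,_=bot.read_camera("top"); cropv(pt,"t27",150,310,180,500,2.4)
ps,_=bot.read_camera("scene"); cropv(ps,"s27",150,350,200,460,3)
```

```text
t 37.75 tcp [487.9 -32.8 214.3] theta 185.85 zax [ 0.0292  0.0204 -0.9994]
t 37.8 tcp [487.3 -33.4 213. ] theta 185.87 zax [ 0.0272  0.0205 -0.9994] F [-0.1 -0.4 -0.7] w 63.9
n 816 fit [492.6 -62.9  14.2] hullcen [492.6 -62.8] rms 0.24 z 96.4
n 8 fit [490.8 -62.7  12.2] hullcen [480.7 -60.5] rms 0.09 z 79.5
n 500 fit [492.4 -63.1  21.8] hullcen [490.9 -62.7] rms 0.22 z 68.5
cap plane [-6.00000e-03  4.00000e-04  9.65668e+01] 605
283 229
```

View pics/w27c.png

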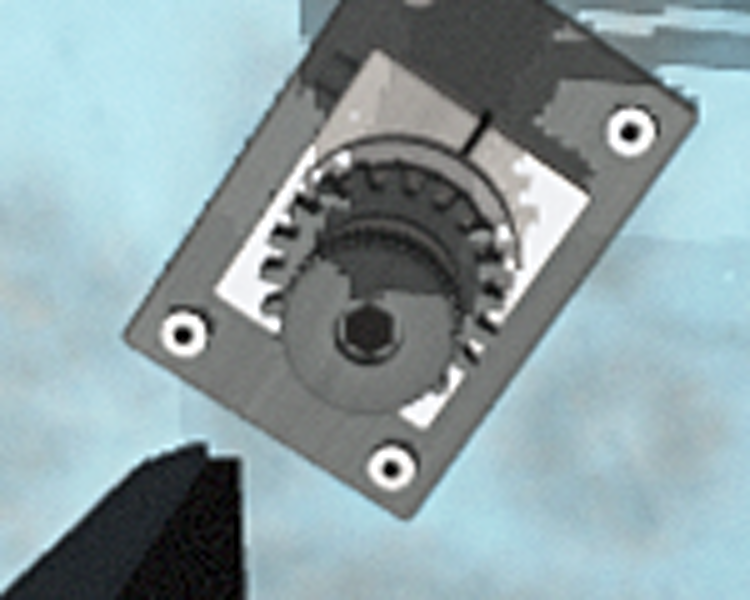

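View pics/s27.png

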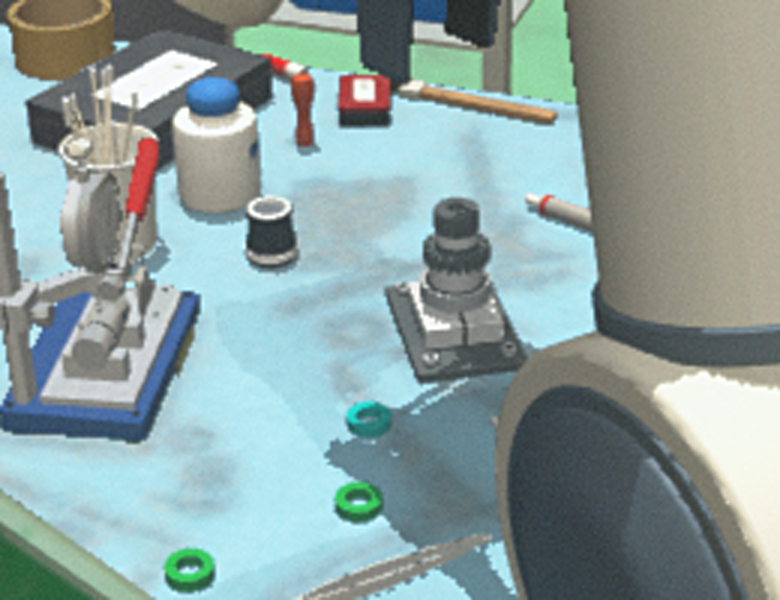

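The wrist view shows the cap (px ~283,229 region) sitting level on the stack, with its top at 96.4 mm against 96 nominal. The scene view shows the full stack upright, with loupe, gauge and look-alikes where they were. Handing in.

Run:
```python
from h import *
print(bot.sign_off()); st()
```

```text
the job is handed in; nothing more can be done
None
the job is handed in; nothing more can be done
```

The shaft is built up in the order asked: bearing, tall spacer, gear (hub up), low spacer (the pale ring, not the green or turquoise ones), end cap. I handed it in at about 38 s of the 115 s.

**Seating:** After each release I measured the top face with the wrist camera's depth. I did not correct these readings for the camera's roughly 0.4 mm offset:

| Part | Top measured (mm) | Top nominal (mm) |
|---|---|---|
| Bearing | 42.3 | 42 |
| Tall spacer | 58.4 | 58 |
| Gear rim / hub | 68.5 / 72.5 | 68 / 72 |
| Low spacer | 80.5 | 80 |
| End cap | 96.4 | 96 |

- **Flatness:** the planes fitted to the bearing and cap tops were level within 0.4°. I did not fit planes for the other three.
- **Centring:** all five parts were within about 1.3 mm of the shaft axis, inside the 1.5 mm play.
- **Bystanders:** the last scene and wrist pictures showed the stack upright with the gripper clear of it. The loupe, plug gauge and look-alike rings appeared where they started.

**Not ideal:**
- **Landing force:** the bearing, gear, low spacer and cap landed with up to 44 N at the wrist; the limit there is 120 N. The 40 N limit covers the arm and gripper body pressing on something. I took these landings as part-on-part contact, but nothing I measured separates the two.
- **Bearing pick-up:** a first attempt to close on the bearing brushed the table at 14 N, so I backed off and repeated it.
- **Tool tilt:** the tool tilted a little with every row, up to about 6°. I corrected this with quick up-and-down strokes in free space.
- **Cap centre:** my readings of the cap's position in the jaws disagreed by about 1 mm, and I used the camera's value.

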